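# Latch the upright instrument case

### The arm

A 6-joint arm with a two-finger parallel gripper is mounted at the origin on the work surface. World frame = base frame: x ahead of the robot, y to its left, z up, the work surface at z = 0. Lengths are in m, angles in rad, forces in N, time in s.
With the tool pointing down it reaches from about 0.3 to 0.775 m from the base axis. Payload 14.6 kg.
Tool frame: the origin (TCP) lies at the very end of the fingers, on their centre line; the grasp point (between the pads) lies 19 mm behind it; y points along the fingers, z is the direction in which the jaws open and shut, and the axes are right-handed (so a half turn about y gives the same grasp; the last joint's range is limited). The gripper opens to 94 mm and grips with 3 to 60 N. Pads are 16 mm wide; open, the fingers measure 119 mm over their backs; the gripper's body (75 mm by 177 mm) begins 78 mm behind the grasp point.
Start: joints at [1.164, 0.3, 1.521, -0, 1.321, -0.067], TCP at [0.183, 0.519, 0.205] pointing down, gripper open.
Joint ranges: [-3.03, 3.03], [-0.79, 2.21], [0.23, 2.52], [-1.04, 4.18], [0, 3.07], [-2.55, 2.55]. Speed limits (rad/s): [2.22, 2.22, 2.57, 3.14, 3.14, 3.14].

### API

Orientations are given as [roll, pitch, yaw] about the fixed x, y, z axes, in that order (R = Rz(yaw) Ry(pitch) Rx(roll)).
In Python, from station import get_obs, camera, job gives the robot as it stands.
- The arm moves only by the tool step_arm, never from a script. Its argument "targets" is a list of rows, each a list of 6 numbers: the shift along the tool's x, y, z in mm, then the turn, a rotation vector about the tool's x, y, z in degrees. In form: [[dx, dy, dz, rx, ry, rz], ...]. A call has 1 to 12 rows; each row shifts and turns the commanded pose from where the row before left it, along the tool's axes as they then stand; what a row does not reach is not made up. A row lasts 1/8 s, in which the tool goes at most 62.5 mm and 10.7 degrees, less where a joint would pass 70% of its speed; a pose out of reach is approached as far as the arm can. A call is refused whole if a number of a shift passes 62.5 or a number of a turn 10.7, either way. A call with a gripper value outside its range is refused whole. "gripper" is the opening, from -1 (shut) to 1 (fully open), set as the call begins (left out, the last holds). The fingers move at their own pace and stop on an object; "squeeze" is the grip in N (left out, the last holds). Time passes only in rows, so rows that do not move let the fingers close. It gives the time, the measured TCP pose, the force and the opening at its end, in the units of the state.
- get_obs(): the state, without advancing time (a new reading comes with each control period).
- camera(name): name is "scene" or "top" or "wrist"; returns a dict with "pixels" (400x640x3 uint8, red, green, blue), "intrinsics" (3x3 intrinsics, pixels), "k1" (the pictures are not rectified: a ray, as slopes to the right and down, at radius r is drawn at 1 + k1 r^2 times it, then the intrinsics apply), "R" (3x3) and "t" (3): a world point X has camera coordinates R X + t; the wrist camera has in their place "tool_from_camera" (4x4, takes a point from camera to tool coordinates, whose origin is the TCP and whose axes are the tool frame's). Camera axes: x right, y down, z forward; pixel columns grow to the right and rows downward; lengths in m; the calibration is good to about 2 mm. A picture is of the moment at which its call begins: read the wrist's pose just before it. There is no depth.
- job.hand_in(): hands the job in, once; it reports no verdict.
The state is a dict: "time_s": time; "qpos": joint angles; "joint_vel": joint speeds; "tau": joint torques, N m; "ee_pos": TCP position; "eef_rot": TCP orientation; "force": force on the tool from outside, world axes, zero at the start; "moment": the same for the moment, N m; "grip_width": finger opening in m.
Only numpy, scipy, OpenCV 4.12 (cv2) and the standard library are available. Lean on these libraries where they do the work, as an engineer would, in place of code of your own. Each camera call takes 0.05 s, during which the arm holds its last target.

### The job

The instrument case standing on the table gapes a little on its seal. Take the latch's wire loop by its black roller, hook the loop's cross-bar under the lip of the keeper on the other half, then throw the latch lever over and down until it snaps flat and holds the case drawn shut. Feel for the keeper with a light touch only (about 5 newtons, never over 10), do not force the lever or lean on the case, leave the things on and beside the case where they are, and let go.

Things in the scene. Friction and masses are not known exactly. Their poses are not given: they have to be found in the camera images.
- case: the instrument case (with all it carries): aluminium with black edges, 205 across the seam x 300 wide x 130 tall, standing firmly on two rubber strips; it does not move. Origin: on the table, under the middle of the seam line. Its x axis points across the seam from the fixed half (which bears the lever) to the hinged half (which bears the keeper), y along the seam, z up. All the latch moves in the case's x-z plane at y = 0
- shell_half: the case's fixed half: x -125 to -4 in the case frame, its top 130 above the table; origin and axes as case
- lid_half: the case's hinged half, x 0 to 78 when shut, top at 130; it turns about its lower edge on the seam line and a springy seal holds it ajar, about 6 mm at the top, giving about 12 N per mm there when drawn shut
- lid (a joint): opening angle of the hinged half (rad): 0 is hard shut, 0.045 as the seal leaves it; properly latched it stands near 0.015
- keeper_seat (a point): where the centre of the loop's bar lies when seated on the keeper's block and against its post, the keeper being at its middle setting: 144 above the table, 35 from the seam when shut, y = 0. The keeper was shimmed by hand: block, post and lip really sit up to 6 higher or lower than this, which is not measured, so find the block by touch. Axes as the case's (tilting with the lid)
- keeper_lip (a point): lower free edge of the keeper's lip at the middle setting, 4 beyond the seat and 5 above it. The steel keeper: a block 28 wide from 9 before to 24 beyond the seat (x), top 3 below the seat; at its -x end a post 24 wide, face 3 before the seat, whose 8 thick lip overhangs to +x up to this edge. The bar must come down on the block beyond the lip, then be drawn to -x under it
- lever_axis (a point): centre of the lever's hinge pin (axis along the case's y), fixed to the fixed half 35 before the seam, 148 above the table; axes as the case's
- lever_handle: the lever's steel plate, 26 wide (y), 5 thick, running from 14 to 70 from the hinge pin, with a round end bead of radius 4 at 72. Its frame has its origin on the hinge pin, z along the lever to its tip, x normal to the plate (+x face looks to the keeper when the lever is upright, and up when it is shut)
- lever_tip (a point): centre of the lever's end bead, 72 from the hinge pin
- lever (a joint): lever angle (rad): 0 upright, positive as its tip swings away from the keeper and down (to the case's -x); 1.571 is flat, shut (a hard stop). Its friction (0.04 N m) keeps it where it is left. With the loop hooked it is slack up to about 0.3, then draws, dead centre at about 1.3, after which it snaps shut by itself; it takes up to about 8 N pushed 55 from the pin. It moves by itself when the loop is carried about
- loop_frame: wire loop, bent from 6 mm round bar: two side arms at y = -20 and +20, 87.5 long from the loop's pivot to its cross-bar (40 along y). The pivot is on the lever, 18 from the lever's hinge pin (with the lever upright 4.7 towards -x and 17.4 up from that pin; turns with the lever). Its frame: origin on the pivot, x along the arms to the cross-bar, y along the cross-bar, z up when the loop lies level
- loop (a joint): angle of the loop to the lever (rad): loop's rise above level = lever + loop. Friction (0.03 N m) keeps it where it is left
- loop_bar (a point): middle of the loop's cross-bar (6 mm thick), 87.5 from the loop's pivot
- loop_grip (a point): centre of the black roller on the loop's stalk to take hold of: diameter 16, 16 long along y; straight above the cross-bar by 40 in the loop's frame, on a stalk that bows out 15 beyond the bar. It can be pinched from above along y, and the loop can then turn in the grip
- vial: bystander, to be left alone: small white-capped sample jar, diameter 36, 55 tall, standing on the fixed half of the case; origin under its middle
- loupe: bystander, to be left alone: black loupe, diameter 36, 30 tall, standing on the fixed half of the case; origin under its middle
- jar: bystander, to be left alone: jar, diameter 60, 80 tall, on the table beside the case; origin under its middle
- torch: bystander, to be left alone: black torch, 140 long, on the table beside the case; origin under its middle

How it is judged:
On the way, in this order (a step that is already met when the one before it is completed fails the run):
1. the loop's cross-bar is hooked under the keeper's lip, behind its post, with the lever still open (x of loop_bar in the frame of keeper_seat between -0.004 and 0.004 m and z of loop_bar in the frame of keeper_seat between -0.009 and 0.009 m and value of joint lever below 0.9 rad), for 0.2 s.
2. the lever is thrown over centre with the loop still hooked (x of loop_bar in the frame of keeper_seat between -0.004 and 0.004 m and z of loop_bar in the frame of keeper_seat between -0.009 and 0.009 m and value of joint lever above 1.48 rad), for 0.2 s.
At the end, for the whole second after the job is handed in: The cross-bar lies in the keeper under the lip (from 4 mm before to 4 mm beyond the seat point along the latch, within 9 mm of it in height), the lever lies flat (above 1.5 rad) and still, and the case is drawn shut (lid below 0.022 rad) (x of loop_bar in the frame of keeper_seat between -0.004 and 0.004 m and z of loop_bar in the frame of keeper_seat between -0.009 and 0.009 m and value of joint lever above 1.5 rad and value of joint lid below 0.022 rad and velocity of joint lever between -0.05 and 0.05 rad/s); the robot touches nothing.
It fails at once if the loop, while held, was pressed or dragged against the keeper with more than 13 N (contact force between the fingers and loop_frame above 1 N and contact force between loop_frame and lid_half above 13 N).
It fails at once if the lever was pushed with more than 25 N (contact force between any of the arm, the fingers and lever_handle above 25 N).
It fails at once if the robot pressed on the case or the keeper with more than 20 N (contact force between any of the arm, the fingers and shell_half above 20 N or contact force between any of the arm, the fingers and lid_half above 20 N).
It fails at once if a bystander was shoved more than 30 mm or tipped over (distance of any of vial, loupe, jar, torch from where it was at the start of the episode above 0.03 m or angle between any of vial, loupe, jar, torch's own z axis and vertical above 0.5 rad).
It also fails if it takes over 64 s, if anything falls off the work surface, if the arm or the gripper's body presses on something with over 40 N, if the wrist force passes 120 N, or if a joint passes its speed limit or range.

## Working session

There is one attempt and no reset: what is moved stays moved. The work goes in short steps, Python scripts to look and compute and a tool call to move; the robot and the scene stay as the last step left them, time stands still between calls to the robot, and variables do not carry over. Pictures are saved under pics/ and viewed, and the job is handed in when it is done.

Besides the shell and the picture viewer there is one more tool, called after "Emit:" by a JSON object that holds its "api" and its "payload". step_arm: Moves the arm, as the interface text tells. Its arguments: {"type":"object","properties":{"targets":{"type":"array","items":{"type":"array","items":{"type":"number"}}},"gripper":{"type":"number"},"squeeze":{"type":"number"}},"required":["targets"]}

```bash
ls; mkdir -p pics; python3 - <<'E'
from station import get_obs,camera
import cv2
print(get_obs())
for n in ["scene","top","wrist"]:
    c=camera(n); cv2.imwrite(f"pics/{n}0.png",c["pixels"][:,:,::-1])
    print(n,{k:v for k,v in c.items() if k!="pixels"})
E
```

```text
pics
{'time_s': 0.0, 'qpos': array([ 1.16442825e+00,  3.00490383e-01,  1.52156570e+00, -1.92225372e-05,
        1.32069048e+00, -6.66215301e-02]), 'joint_vel': array([-0.00021348,  0.00054346, -0.00049964, -0.00058242, -0.00073049,
        0.00101134]), 'tau': array([ 6.75143256e-04, -5.31804836e+01, -3.52735126e+01,  7.08563067e-02,
        2.44116521e-02, -6.48323976e-05]), 'ee_pos': array([0.18320424, 0.51832037, 0.20488226]), 'eef_rot': array([-1.57194892e+00,  5.82409375e-05, -3.39741816e-01]), 'force': array([-0.43727521, -0.5083156 , -0.35897992]), 'moment': array([-0.02163421,  0.06037124, -0.00996766]), 'grip_width': 0.09400256933601588}
scene {'intrinsics': array([[401.23551304,   0.        , 321.04185407],
       [  0.        , 401.23551304, 194.91609033],
       [  0.        ,   0.        ,   1.        ]]), 'k1': -0.00732798734040381, 'R': array([[-0.94377706, -0.33048231,  0.00814325],
       [-0.29509727,  0.8311117 , -0.47135012],
       [ 0.14900493, -0.44725248, -0.88190858]]), 't': array([0.53306698, 0.17971187, 0.88412093])}
top {'intrinsics': array([[364.01499312,
[... 230 characters left out ...]
3876,  0.01314186, -0.14503829],
       [ 0.14514147,  0.00726548, -0.98938424]]), 't': array([0.05185997, 0.55825678, 0.87117957])}
wrist {'intrinsics': array([[358.43763971,   0.        , 323.14980748],
       [  0.        , 358.43763971, 205.45097331],
       [  0.        ,   0.        ,   1.        ]]), 'k1': -0.0016250668379174738, 'tool_from_camera': array([[-1.45027384e-04,  9.73035686e-01,  2.30654575e-01,
        -6.70962669e-02],
       [ 4.07338459e-04, -2.30654500e-01,  9.73035629e-01,
        -1.78893652e-01],
       [ 9.99999907e-01,  2.35071291e-04, -3.62903638e-04,
        -2.29737128e-04],
       [ 0.00000000e+00,  0.00000000e+00,  0.00000000e+00,
         1.00000000e+00]])}
```

View pics/scene0.png

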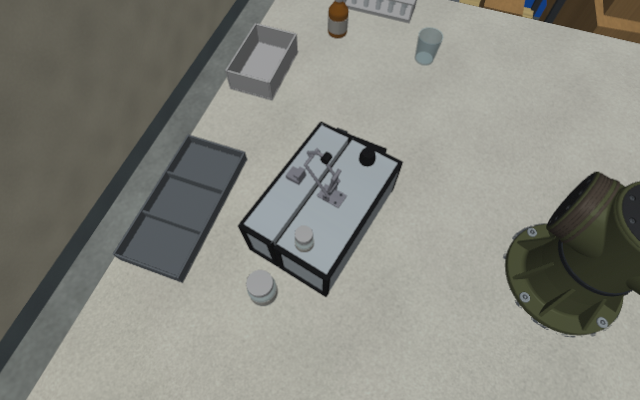

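View pics/top0.png

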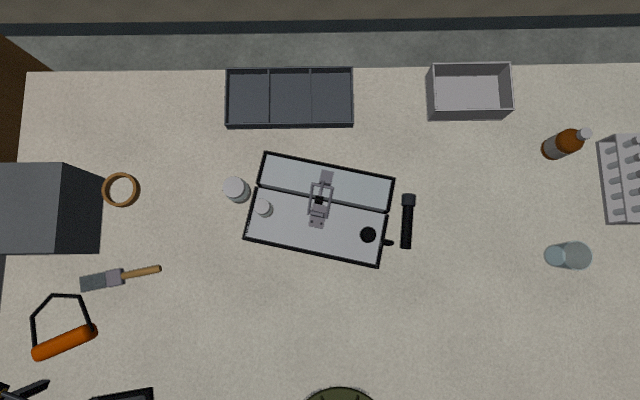

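View pics/wrist0.png

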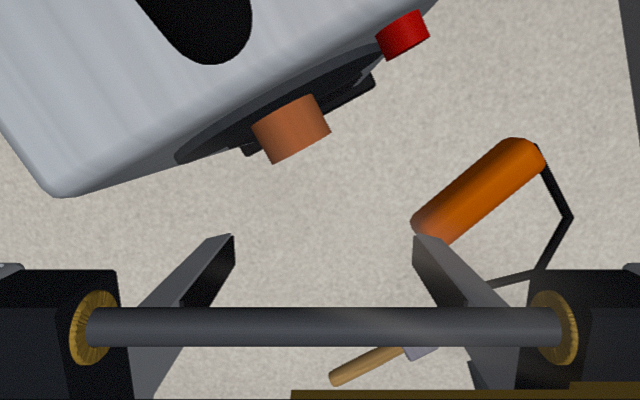

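```bash
python3 - <<'E'
import cv2
a=cv2.imread("pics/top0.png")[140:280,220:420]; cv2.imwrite("pics/topz.png",cv2.resize(a,None,fx=4,fy=4,interpolation=cv2.INTER_CUBIC))
a=cv2.imread("pics/scene0.png")[110:300,225:415]; cv2.imwrite("pics/scenez.png",cv2.resize(a,None,fx=3.1,fy=3.1,interpolation=cv2.INTER_CUBIC))
a=cv2.imread("pics/scene0.png")[135:215,280:380]; cv2.imwrite("pics/scenez2.png",cv2.resize(a,None,fx=7,fy=7,interpolation=cv2.INTER_CUBIC))
E
```

```text
(no output)
```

View pics/topz.png

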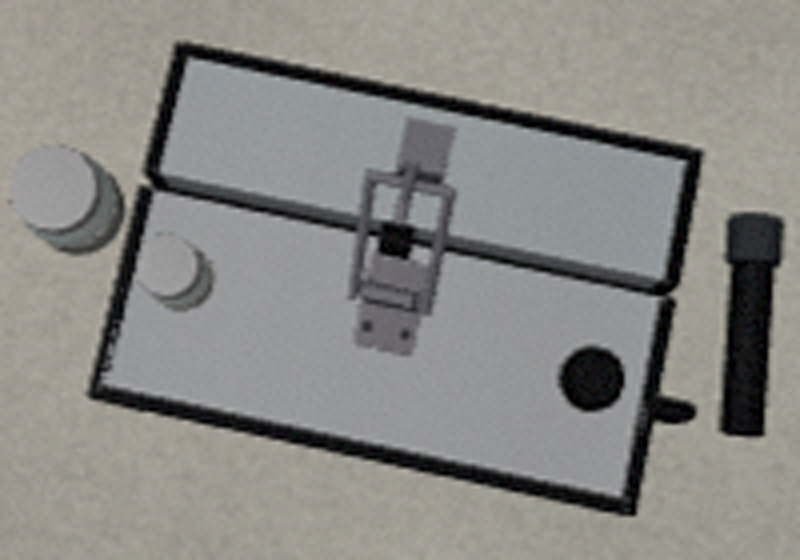

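View pics/scenez2.png

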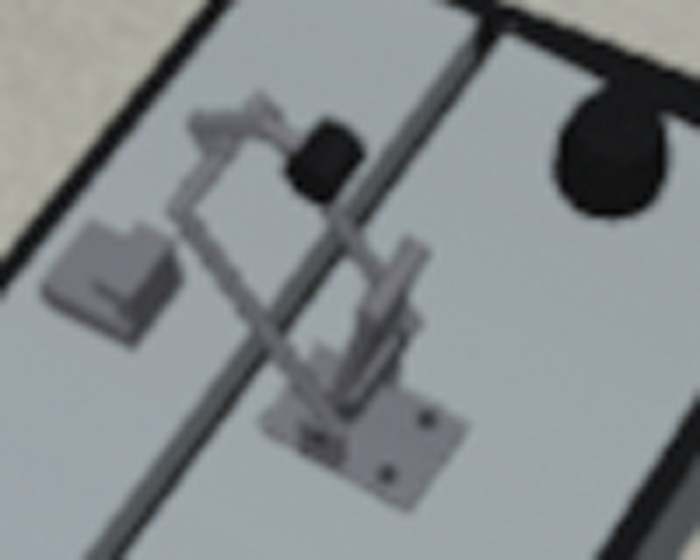

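```bash
cat > h.py <<'E'
import numpy as np, cv2
from scipy.optimize import least_squares
from scipy.spatial.transform import Rotation as Rn
def dist(c): return np.array([c["k1"],0,0,0,0],float)
def proj(c,P):
    P=np.atleast_2d(np.asarray(P,float))
    return cv2.projectPoints(P,cv2.Rodrigues(c["R"])[0],c["t"],c["intrinsics"],dist(c))[0][:,0]
def ray(c,px):
    u=cv2.undistortPoints(np.array([[px]],float),c["intrinsics"],dist(c))[0,0]
    d=c["R"].T@np.array([u[0],u[1],1]); o=-c["R"].T@c["t"]; return o,d/np.linalg.norm(d)
def onz(c,px,z):
    o,d=ray(c,px); return o+d*(z-o[2])/d[2]
def tri(cs,pxs):
    A=0;b=0;L=[]
    for c,p in zip(cs,pxs):
        o,d=ray(c,p); M=np.eye(3)-np.outer(d,d); A=A+M;b=b+M@o;L.append((o,d))
    X=np.linalg.solve(A,b); return X,[np.linalg.norm((np.eye(3)-np.outer(d,d))@(X-o)) for o,d in L]
def wristcam(c,obs):
    R=Rn.from_euler("xyz",obs["eef_rot"]).as_matrix(); T=np.eye(4);T[:3,:3]=R;T[:3,3]=obs["ee_pos"]
    W=T@c["tool_from_camera"]; c=dict(c);c["R"]=W[:3,:3].T;c["t"]=-W[:3,:3].T@W[:3,3];return c
E
cat > m1.py <<'E'
from h import *
from station import camera
ct=camera("top");cs=camera("scene")
tz=lambda x,y:(x/4+220-.375,y/4+140-.375)
for n,p in dict(nl=(92,395),nr=(635,513),sl=(145,188),sr=(672,300),ll=(180,42),lr=(703,152)).items(): print(n,onz(ct,tz(*p),.13).round(4))
sz=lambda x,y:(x/7+280-.43,y/7+135-.43)
print("roller",tri([ct,cs],[tz(396,240),sz(325,160)]))
print("bar +y end",tri([ct,cs],[tz(368,175),sz(180,207)]))
print("lever bead",tri([ct,cs],[tz(397,262),sz(397,262)]))
E
python3 m1.py
```

```text
nl [0.4765 0.2152 0.13  ]
nr [ 0.408  -0.0851  0.13  ]
sl [0.5939 0.1872 0.13  ]
sr [ 0.5257 -0.1101  0.13  ]
ll [0.6796 0.168  0.13  ]
lr [ 0.6104 -0.1311  0.13  ]
roller (array([0.54134963, 0.04352252, 0.26021733]), [np.float64(0.0011077979681912643), np.float64(0.0011077979681910312)])
bar +y end (array([0.5768743 , 0.05708283, 0.23967295]), [np.float64(0.0005409679898348266), np.float64(0.0005409679898347778)])
lever bead (array([0.52831479, 0.04337062, 0.22277314]), [np.float64(0.006902813178728302), np.float64(0.006902813178728051)])
```

Emit:
{"api": "step_arm", "payload": {"targets": [[0,-60,0,0,0,0],[0,-60,0,0,0,0],[0,0,0,0,-6.5,0],[38,0,-32,0,0,0],[38,0,-32,0,0,0],[38,0,-32,0,0,0],[38,0,-32,0,0,0],[38,0,-32,0,0,0],[38,0,-32,0,0,0],[38,0,-32,0,0,0],[38,0,-32,0,0,0]], "gripper": 0.0}}

```text
time_s: 1.62
ee_pos: [0.4228, 0.1994, 0.3255]
eef_rot: [-1.571, -0.0, -0.226]
force: [0.0, 1.0, 0.6]
grip_width: 0.0469
```

Emit:
{"api": "step_arm", "payload": {"targets": [[33,0,-42,0,0,0],[33,0,-42,0,0,0],[34,0,-41,0,0,0],[0,0,0,0,0,0],[0,0,0,0,0,0]]}}

```text
time_s: 2.25
ee_pos: [0.4913, 0.057, 0.3254]
eef_rot: [-1.571, 0.0, -0.227]
force: [0.9, -0.2, -0.7]
grip_width: 0.0467
```

```bash
python3 - <<'E'
from station import get_obs,camera
import cv2
o=get_obs();print(o["ee_pos"],o["eef_rot"])
c=camera("wrist"); cv2.imwrite("pics/w1.png",c["pixels"][:,:,::-1])
E
```

```text
[0.4912844  0.05696915 0.32535977] [-1.57065460e+00  3.53859144e-04 -2.26576079e-01]
```

View pics/w1.png

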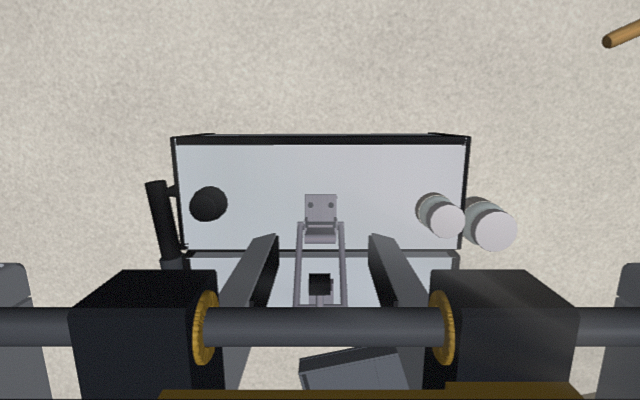

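```bash
python3 - <<'E'
from h import *
from station import get_obs,camera
o=get_obs();c=wristcam(camera("wrist"),o);ct=camera("top");cs=camera("scene")
g=c["pixels"][255:310,290:350].max(2); m=(g<45).astype(np.uint8)
n,l,s,ce=cv2.connectedComponentsWithStats(m); print(s,ce+[290,255])
th=-0.2262; O=np.array([.5638,.037,0]); R=Rn.from_euler("z",th).as_matrix()
pw=(319.9,285)
f=lambda X:(R.T@(X-O)).round(4)
print(f(onz(c,pw,.262)))
X,e=tri([c,ct,cs],[pw,(396/4+219.6,240/4+139.6),(325/7+279.6,160/7+134.6)]);print(X,f(X),e)
# case corners by wrist, z=.13
for p in [(172,137),(470,137),(183,250),(461,250),(175,137)]: print(p,f(onz(c,p,.13)))
print("tcp",f(o["ee_pos"]))
E
```

```text
[[   0    0   60   55 2836]
 [  19   19   21   21  412]
 [   0   52   22    3   46]
 [  23   53    3    1    3]
 [  27   53    3    1    3]] [[319.91572638 281.28490832]
 [318.9223301  283.6092233 ]
 [299.5        308.2826087 ]
 [314.         308.        ]
 [318.         308.        ]]
[-0.025  0.001  0.262]
[0.54126597 0.04333577 0.25947308] [-0.0234  0.0011  0.2595] [np.float64(0.0004267695551192137), np.float64(0.0008739154033431995), np.float64(0.0012684521688043973)]
(172, 137) [-0.1259 -0.152   0.13  ]
(470, 137) [-0.1261  0.1541  0.13  ]
(183, 250) [-0.003  -0.1517  0.13  ]
(461, 250) [-0.0032  0.1559  0.13  ]
(175, 137) [-0.1259 -0.1489  0.13  ]
tcp [-0.0753  0.0036  0.3255]
```

Emit:
{"api": "step_arm", "payload": {"targets": [[26,0,-1.2,0,0,0],[26,0,-1.3,0,0,0],[0,20,0,0,0,0],[0,20,0,0,0,0],[0,20,0,0,0,0],[0,12,0,0,0,0],[0,8,0,0,0,0],[0,0,0,0,0,0],[0,0,0,0,0,0]]}}

```text
time_s: 3.58
ee_pos: [0.5418, 0.0425, 0.2461]
eef_rot: [-1.571, -0.001, -0.226]
force: [0.6, -0.7, -0.0]
grip_width: 0.047
```

```bash
python3 - <<'E'
from station import get_obs,camera
import cv2
o=get_obs();print(o["ee_pos"],o["eef_rot"],o["force"])
for n in ["wrist","scene"]:
    c=camera(n); a=c["pixels"][:,:,::-1]
    if n=="scene": a=cv2.resize(a[110:230,260:420],None,fx=5,fy=5)
    cv2.imwrite(f"pics/{n}2.png",a)
E
```

```text
[0.54182413 0.04253741 0.24612577] [-1.57057423e+00 -9.79402874e-04 -2.26281638e-01] [ 0.56053363 -0.66443538 -0.00409964]
```

View pics/wrist2.png

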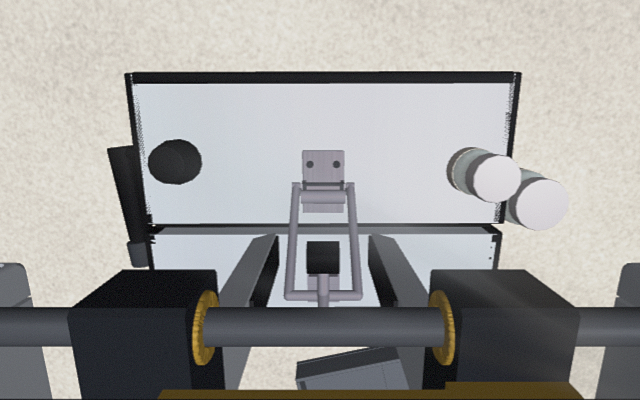

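View pics/scene2.png

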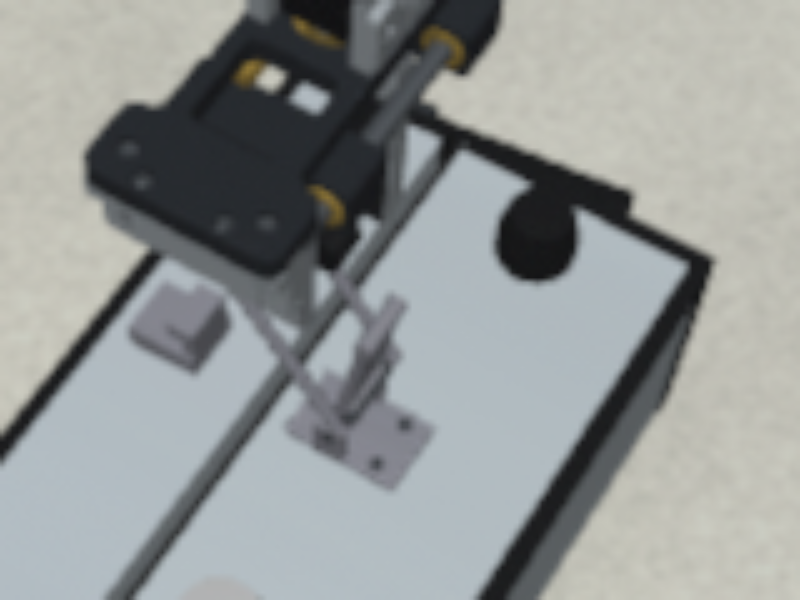

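Emit:
{"api": "step_arm", "payload": {"targets": [[0,0,0,0,0,0],[0,0,0,0,0,0],[0,0,0,0,0,0],[0,0,0,0,0,0],[0,0,0,0,0,0],[0,0,0,0,0,0]], "gripper": -1, "squeeze": 15}}

```text
time_s: 4.42
ee_pos: [0.5416, 0.0425, 0.2455]
eef_rot: [-1.571, -0.0, -0.226]
force: [-1.4, -1.1, 0.8]
grip_width: 0.0161
```

```bash
cat > kin.py <<'E'
import numpy as np
from scipy.optimize import fsolve
# case frame mm
def fk(phi,rho):
    a=np.arctan2(4.7,17.4)+phi; P=np.array([-35-18*np.sin(a),148+18*np.cos(a)])
    b=P+87.5*np.array([np.cos(rho),np.sin(rho)]); r=b+40*np.array([-np.sin(rho),np.cos(rho)]); return b,r
def frombar(b,g=(-.2,-.2)):
    s=fsolve(lambda q:fk(*q)[0]-b,g); return s,fk(*s)[1]
def fromrol(r,g):
    s=fsolve(lambda q:fk(*q)[1]-r,g); return s,fk(*s)[0]
E
python3 - <<'E'
from kin import *
print("now",fromrol(np.array([-23.4,259.5]),(0,1.0)))
for ph in (0,-.2,-.4,-.6):
  for z in (165,155,145):
    try:
      b=fsolve(lambda r:fk(ph,r[0])[0][1]-z,[-.1]); B,Rr=fk(ph,b[0]); print(ph,z,"rho",b.round(3),"bar",B.round(1),"rol",Rr.round(1))
    except Exception as e: print(e)
E
```

```text
now (array([0.08214318, 0.95695011]), array([  9.29754349, 236.4593696 ]))
0 165 rho [-0.004] bar [ 47.8 165. ] rol [ 48. 205.]
0 155 rho [-0.119] bar [ 47.2 155. ] rol [ 51.9 194.7]
0 145 rho [-0.235] bar [ 45.4 145. ] rol [ 54.7 183.9]
-0.2 165 rho [-0.011] bar [ 51.3 165. ] rol [ 51.8 205. ]
-0.2 155 rho [-0.126] bar [ 50.7 155. ] rol [ 55.7 194.7]
-0.2 145 rho [-0.242] bar [ 48.8 145. ] rol [ 58.4 183.8]
-0.4 165 rho [-0.01] bar [ 54.9 165. ] rol [ 55.3 205. ]
-0.4 155 rho [-0.124] bar [ 54.3 155. ] rol [ 59.2 194.7]
-0.4 145 rho [-0.24] bar [ 52.4 145. ] rol [ 62.  183.8]
-0.6 165 rho [0.] bar [ 58.4 165. ] rol [ 58.4 205. ]
-0.6 155 rho [-0.114] bar [ 57.9 155. ] rol [ 62.4 194.7]
-0.6 145 rho [-0.231] bar [ 56.1 145. ] rol [ 65.3 183.9]
```

```bash
python3 - <<'E'
from kin import *
p=np.array([-23.4,259.5])
for q in [(-.05,.85),(-.15,.7),(-.25,.55),(-.35,.4),(-.4,.25),(-.4,.1)]:
    b,r=fk(*q); print(q,b.round(1),r.round(1),"d",(r-p).round(1)); p=r
E
```

```text
(-0.05, 0.85) [ 18.9 231.3] [-11.1 257.7] d [12.3 -1.8]
(-0.15, 0.7) [ 29.9 222.3] [  4.1 252.8] d [15.2 -4.9]
(-0.25, 0.55) [ 39.3 211.7] [ 18.4 245.8] d [14.3 -7. ]
(-0.35, 0.4) [ 47.1 200. ] [ 31.6 236.8] d [13.1 -9. ]
(-0.4, 0.25) [ 52.2 187.5] [ 42.3 226.2] d [ 10.8 -10.6]
(-0.4, 0.1) [ 54.5 174.6] [ 50.5 214.4] d [  8.2 -11.9]
```

Emit:
{"api": "step_arm", "payload": {"targets": [[6,1,0,0,0,0],[6,1,0,0,0,0],[8,2.5,0,0,0,0],[7,2.5,0,0,0,0],[7,3.5,0,0,0,0],[7,3.5,0,0,0,0],[7,4.5,0,0,0,0],[6,4.5,0,0,0,0],[5.5,5.3,0,0,0,0],[5.5,5.3,0,0,0,0],[0,0,0,0,0,0]]}}

```text
time_s: 5.8
ee_pos: [0.6053, 0.0278, 0.2114]
eef_rot: [-1.571, 0.0, -0.226]
force: [-0.1, -0.8, 0.7]
grip_width: 0.0159
```

```bash
cat > snap.py <<'E'
import sys
from station import get_obs,camera
import cv2
k=sys.argv[1]
o=get_obs();print(o["time_s"],o["ee_pos"],o["eef_rot"],o["force"])
for n in ["wrist","scene","top"]:
    c=camera(n); a=c["pixels"][:,:,::-1]
    cv2.imwrite(f"pics/{n}_{k}.png",a)
s=cv2.imread(f"pics/scene_{k}.png")[120:220,270:400]; s=cv2.resize(s,None,fx=6,fy=6,interpolation=cv2.INTER_CUBIC)
cv2.imwrite(f"pics/scenez_{k}.png",s)
E
python3 snap.py 3
```

```text
5.8 [0.60525923 0.02781936 0.21139999] [-1.57079060e+00  7.56506939e-05 -2.26475008e-01] [-0.06774451 -0.77793684  0.67166643]
```

View pics/wrist_3.png

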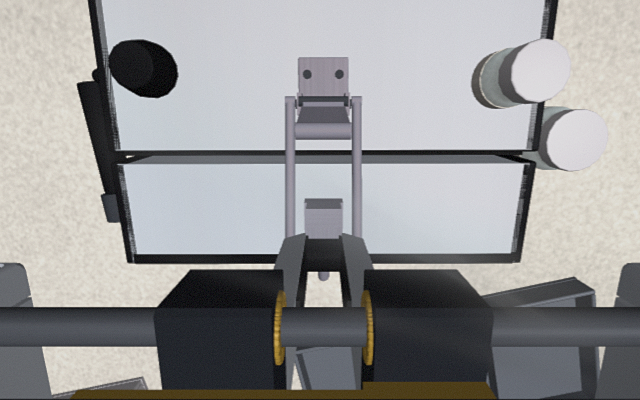

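View pics/scenez_3.png

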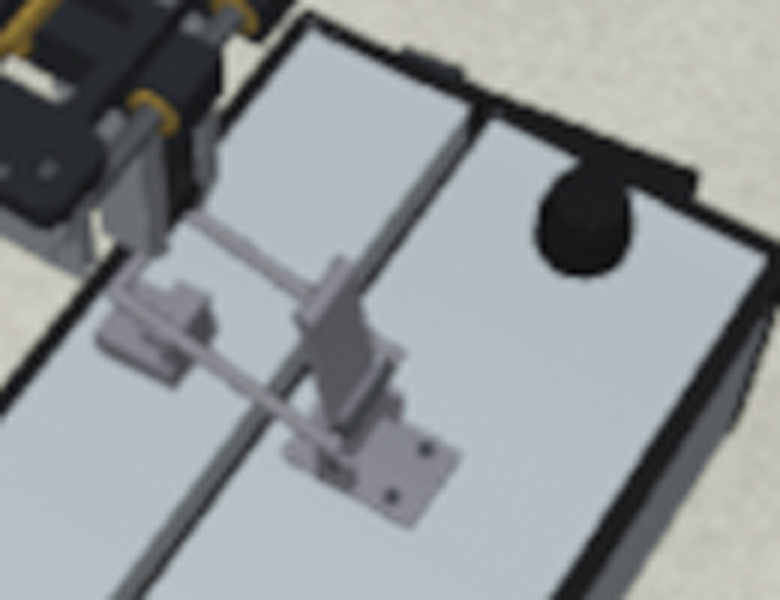

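```bash
cat >> h.py <<'E'
th=-0.2262; O=np.array([.5638,.037,0]); RC=Rn.from_euler("z",th).as_matrix()
def tocase(X): return RC.T@(np.asarray(X)-O)
def ony(c,px,y):
    o,d=ray(c,px); o=tocase(o);d=RC.T@d; return o+d*(y-o[1])/d[1]
E
python3 - <<'E'
from h import *
from kin import *
from station import get_obs,camera
o=get_obs();c=wristcam(camera("wrist"),o);cs=camera("scene");ct=camera("top")
sz=lambda x,y:(x/6+270-.42,y/6+120-.42)
print("tcp",tocase(o["ee_pos"]))
X,e=tri([c,cs],[(324,130),sz(326,291)]);print("bead",tocase(X),e)
print("bar+20 on plane", ony(cs,sz(112,292),20))
rol=tocase(o["ee_pos"])[[0,2]]*1000+[-.5,14]
q,b=fromrol(rol,(-.4,.25));print("pred q",q,"bar",b,"bead",[-35-72*np.sin(q[0]),148+72*np.cos(q[0])])
E
```

```text
tcp [0.0420976  0.00036277 0.21185007]
bead [-0.01967995  0.00110588  0.22145472] [np.float64(0.0012206765236889169), np.float64(0.0012206765236887124)]
bar+20 on plane [-16.88792357  20.          41.84419537]
pred q [-0.33655085  0.24325198] bar [ 51.23200562 187.02767349] bead [np.float64(-11.223194426481676), np.float64(215.9607498245797)]
```

```bash
python3 - <<'E'
import cv2
a=cv2.imread("pics/wrist_3.png")[40:300,260:390]; cv2.imwrite("pics/wz.png",cv2.resize(a,None,fx=4.5,fy=2.25*1,interpolation=cv2.INTER_CUBIC))
a=cv2.imread("pics/top_3.png")[160:240,290:350]; cv2.imwrite("pics/tz.png",cv2.resize(a,None,fx=7,fy=7,interpolation=cv2.INTER_CUBIC))
E
```

```text
(no output)
```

View pics/wz.png

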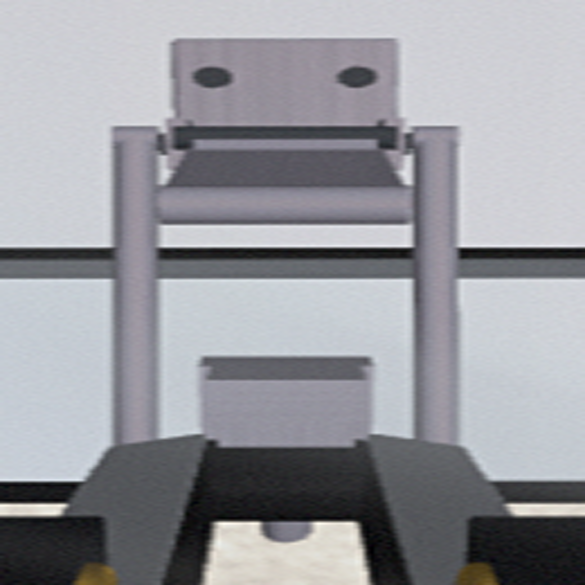

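View pics/tz.png

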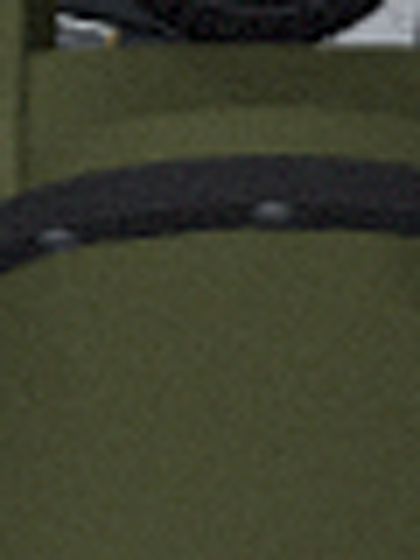

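```bash
python3 - <<'E'
from h import *
from kin import *
from station import get_obs,camera
from scipy.optimize import brentq
o=get_obs();c=wristcam(camera("wrist"),o)
W=lambda x,y:(x/4.5+260-.4,y/2.25+40-.3)
print("seam edge",tocase(onz(c,W(285,248),.13)),tocase(onz(c,W(285,258),.13)))
def hit(px):
    o_,d=ray(c,px);o_=tocase(o_)*1000;d=RC.T@d
    P=lambda s:(o_+s*d)[[0,2]]
    f=lambda s:np.linalg.norm(P(s)-[-35,148])-72
    s0=(230-o_[2])/d[2]; s1=(160-o_[2])/d[2]
    ss=np.linspace(s0,s1,200); v=[f(s) for s in ss]
    for i in range(199):
        if v[i]*v[i+1]<0:
            s=brentq(f,ss[i],ss[i+1]); p=P(s); print(px,p,"phi",np.arctan2(-(p[0]+35),p[1]-148))
hit(W(285,200)); hit(W(285,204)); hit(W(285,208))
for z in (154,157,163): print(z,tocase(onz(c,W(285,380),z/1000))*1000, tocase(onz(c,W(285,357),z/1000))*1000)
# arms: pivot at rows ~ 130-140?
E
```

```text
seam edge [-4.41234000e-03 -3.02344715e-05  1.30000000e-01] [-1.22524803e-03 -3.04493603e-05  1.30000000e-01]
(322.93333333333334, 128.58888888888887) [-21.37249345 218.69859309] phi -0.19041959691424426
(322.93333333333334, 130.36666666666667) [-20.55071288 218.53522596] phi -0.20205662981695094
(322.93333333333334, 132.14444444444445) [-19.72521642 218.36107579] phi -0.21377428323857378
154 [ 3.32539501e+01 -1.03458304e-02  1.54000000e+02] [ 2.61398913e+01 -9.86418498e-03  1.54000000e+02]
157 [ 3.25149295e+01 -7.49165119e-03  1.57000000e+02] [ 2.54910016e+01 -7.01610787e-03  1.57000000e+02]
163 [ 3.10368885e+01 -1.78329266e-03  1.63000000e+02] [ 2.41932222e+01 -1.31995366e-03  1.63000000e+02]
```

Emit:
{"api": "step_arm", "payload": {"targets": [[3,3,0,0,0,0],[4,4,0,0,0,0],[4,4,0,0,0,0],[0,0,0,0,0,0],[0,0,0,0,0,0]]}}

```text
time_s: 6.78
ee_pos: [0.6156, 0.0255, 0.2007]
eef_rot: [-1.571, 0.0, -0.226]
force: [-1.7, 0.6, -1.4]
grip_width: 0.0159
```

```bash
python3 snap.py 4;python3 - <<'E'
import cv2
a=cv2.imread("pics/wrist_4.png")[40:300,260:390]; cv2.imwrite("pics/wz4.png",cv2.resize(a,None,fx=4.5,fy=2.25*1,interpolation=cv2.INTER_CUBIC))
E
```

```text
6.775 [0.61564242 0.02545006 0.20071037] [-1.57084545e+00  2.32095378e-04 -2.26345472e-01] [-1.66119209  0.55495657 -1.40653391]
```

View pics/wz4.png

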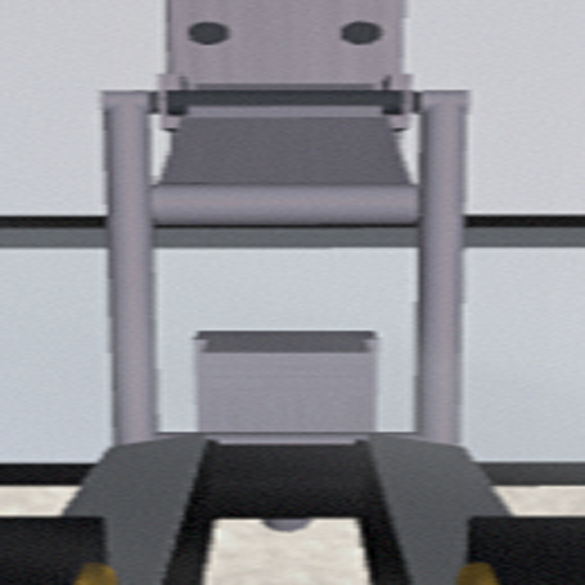

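View pics/scenez_4.png

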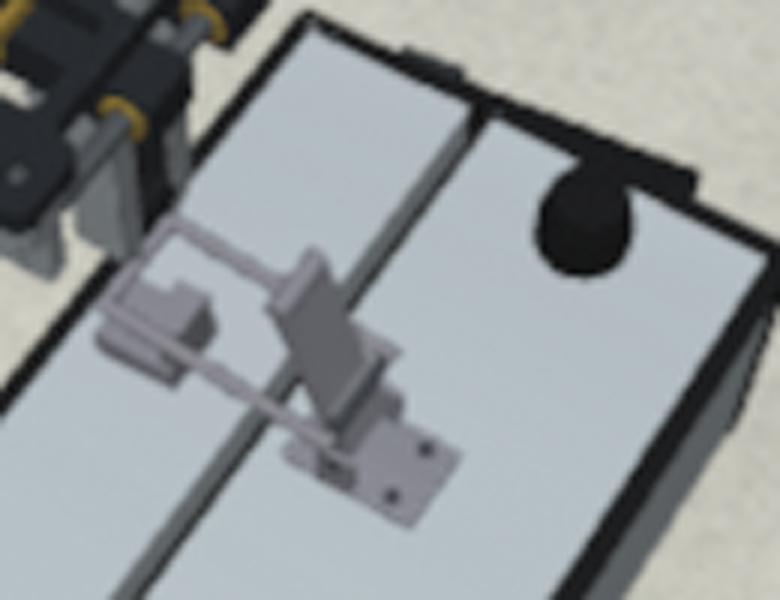

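```bash
cat > phi.py <<'E'
from h import *
from kin import *
from scipy.optimize import brentq
W=lambda x,y:(x/4.5+260-.4,y/2.25+40-.3)
def hit(c,px):
    o_,d=ray(c,px);o_=tocase(o_)*1000;d=RC.T@d
    P=lambda s:(o_+s*d)[[0,2]]
    f=lambda s:np.linalg.norm(P(s)-[-35,148])-72
    ss=np.linspace((230-o_[2])/d[2],(160-o_[2])/d[2],200); v=[f(s) for s in ss]
    return [ (lambda p:np.arctan2(-(p[0]+35),p[1]-148))(P(brentq(f,ss[i],ss[i+1]))) for i in range(199) if v[i]*v[i+1]<0]
E
python3 - <<'E'
from phi import *
from station import get_obs,camera
o=get_obs();c=wristcam(camera("wrist"),o);cs=camera("scene")
print("phi",hit(c,W(285,204)))
T=tocase(o["ee_pos"])[[0,2]]*1000;print(T)
q,b=fromrol(T+[-2,13],(-.4,.1));print(q,b)
sz=lambda x,y:(x/6+270-.42,y/6+120-.42)
print(ony(cs,sz(103,297),.02),ony(cs,sz(175,213),-.02))
E
```

```text
phi [np.float64(-0.35798755047391306)]
[ 53.0394534  200.84090441]
[-0.41346184  0.09406913] [ 54.79667173 174.01775398]
[0.05673292 0.02       0.17747027] [ 0.05460867 -0.02        0.17881804]
```

Emit:
{"api": "step_arm", "payload": {"targets": [[2,4.5,0,0,0,0],[2,4.5,0,0,0,0],[2,5,0,0,0,0],[1.5,4,0,0,0,0],[0,0,0,0,0,0],[0,0,0,0,0,0]]}}

```text
time_s: 7.78
ee_pos: [0.6229, 0.0238, 0.1828]
eef_rot: [-1.571, 0.0, -0.226]
force: [2.0, -0.3, 1.0]
grip_width: 0.0158
```

```bash
python3 snap.py 5;python3 - <<'E'
import cv2
a=cv2.imread("pics/wrist_5.png")[0:260,260:390]; cv2.imwrite("pics/wz5.png",cv2.resize(a,None,fx=4.5,fy=2.25*1,interpolation=cv2.INTER_CUBIC))
E
```

```text
7.775 [0.62294118 0.02375515 0.18277993] [-1.57085255e+00  1.59210750e-04 -2.26347207e-01] [ 2.00394582 -0.33559903  0.96705053]
```

View pics/wz5.png

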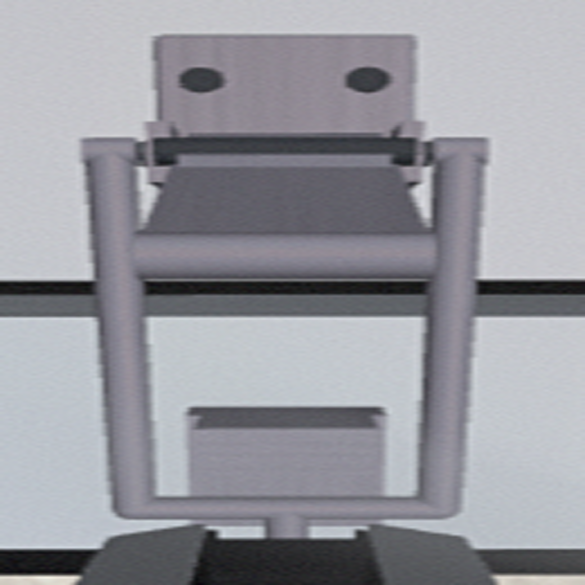

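View pics/scenez_5.png

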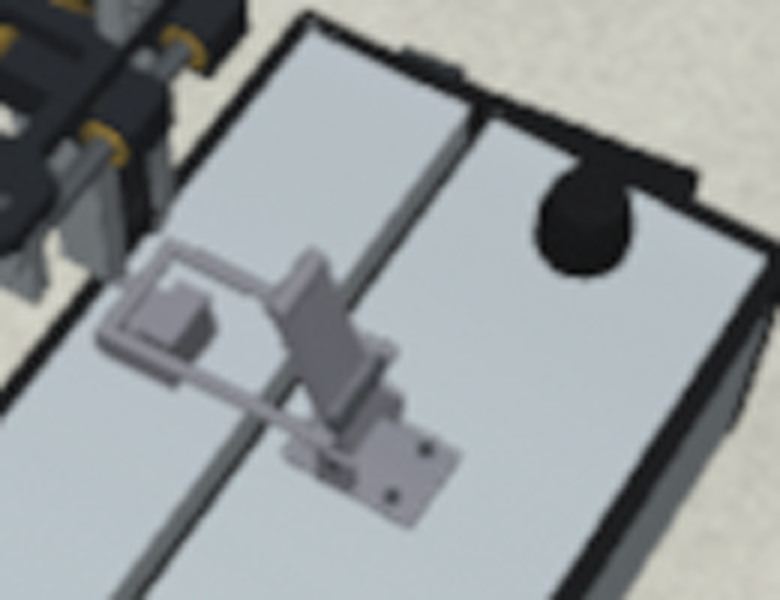

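```bash
python3 - <<'E'
from phi import *
from station import get_obs,camera
W=lambda x,y:(x/4.5+260-.4,y/2.25-.3)
o=get_obs();c=wristcam(camera("wrist"),o);cs=camera("scene")
print("phi",hit(c,W(285,256)))
T=tocase(o["ee_pos"])[[0,2]]*1000;print(T)
q,b=fromrol(T+[-2,13],(-.4,.1));print(q,b)
for z in (b[1],b[1]+3): print(z,tocase(onz(c,W(285,509),z/1000))*1000)
sz=lambda x,y:(x/6+270-.42,y/6+120-.42)
print(ony(cs,sz(108,333),.02))
for z in (151,157,163): print("keeper -x top edge",z,tocase(onz(c,W(285,429),z/1000))[0]*1000,"rear", tocase(onz(c,W(285,408),z/1000))[0]*1000)
E
```

```text
phi [np.float64(-0.3656287119184984)]
[ 60.56670458 182.82916237]
[-0.38299092 -0.11214251] [ 54.09040018 156.08041775]
156.0804177523129 [ 5.47555732e+01 -4.44430589e-03  1.56080418e+02]
159.0804177523129 [ 5.38616310e+01 -1.52767732e-03  1.59080418e+02]
[0.05654626 0.02       0.15437564]
keeper -x top edge 151 34.111030953600206 rear 28.464170990186805
keeper -x top edge 157 32.954040270094836 rear 27.467957567108886
keeper -x top edge 163 31.79704958658948 rear 26.471744144030964
```

Emit:
{"api": "step_arm", "payload": {"targets": [[0.5,2,0,0,0,0],[0.5,2,0,0,0,0],[0.5,2,0,0,0,0],[0,0,0,0,0,0]]}}

```text
time_s: 8.52
ee_pos: [0.6245, 0.0234, 0.1767]
eef_rot: [-1.571, 0.0, -0.226]
force: [1.6, -0.1, 1.6]
grip_width: 0.0156
```

Emit:
{"api": "step_arm", "payload": {"targets": [[0.2,0.7,0,0,0,0],[0,0,0,0,0,0]]}}

```text
time_s: 8.78
ee_pos: [0.6246, 0.0234, 0.1761]
eef_rot: [-1.571, 0.0, -0.226]
force: [2.9, -0.2, 1.7]
grip_width: 0.0161
```

Emit:
{"api": "step_arm", "payload": {"targets": [[0.2,0.7,0,0,0,0],[0,0,0,0,0,0]]}}

```text
time_s: 9.02
ee_pos: [0.6248, 0.0233, 0.1754]
eef_rot: [-1.571, 0.0, -0.226]
force: [1.5, -1.3, 0.6]
grip_width: 0.0157
```

Emit:
{"api": "step_arm", "payload": {"targets": [[0.2,0.7,0,0,0,0],[0,0,0,0,0,0]]}}

```text
time_s: 9.28
ee_pos: [0.625, 0.0233, 0.1746]
eef_rot: [-1.571, 0.0, -0.226]
force: [0.5, -0.7, 0.7]
grip_width: 0.0156
```

Emit:
{"api": "step_arm", "payload": {"targets": [[0.2,0.6,0,0,0,0],[0,0,0,0,0,0]]}}

```text
time_s: 9.52
ee_pos: [0.6251, 0.0233, 0.174]
eef_rot: [-1.571, 0.0, -0.226]
force: [0.9, 0.6, 1.6]
grip_width: 0.0158
```

Emit:
{"api": "step_arm", "payload": {"targets": [[0.2,0.6,0,0,0,0],[0,0,0,0,0,0]]}}

```text
time_s: 9.78
ee_pos: [0.6254, 0.0232, 0.1734]
eef_rot: [-1.571, 0.0, -0.226]
force: [0.4, -0.6, 0.7]
grip_width: 0.0158
```

Emit:
{"api": "step_arm", "payload": {"targets": [[0.1,0.6,0,0,0,0],[0,0,0,0,0,0]]}}

```text
time_s: 10.02
ee_pos: [0.6255, 0.0231, 0.1729]
eef_rot: [-1.571, 0.0, -0.226]
force: [0.4, -0.6, 0.8]
grip_width: 0.016
```

Emit:
{"api": "step_arm", "payload": {"targets": [[0.1,0.6,0,0,0,0],[0,0,0,0,0,0]]}}

```text
time_s: 10.28
ee_pos: [0.6257, 0.0231, 0.1723]
eef_rot: [-1.571, -0.0, -0.226]
force: [1.7, -0.5, 0.2]
grip_width: 0.0158
```

Emit:
{"api": "step_arm", "payload": {"targets": [[0.1,0.6,0,0,0,0],[0,0,0,0,0,0]]}}

```text
time_s: 10.52
ee_pos: [0.6258, 0.0231, 0.1717]
eef_rot: [-1.571, -0.0, -0.226]
force: [0.9, -0.4, 0.9]
grip_width: 0.0158
```

Emit:
{"api": "step_arm", "payload": {"targets": [[0.1,0.6,0,0,0,0],[0,0,0,0,0,0]]}}

```text
time_s: 10.78
ee_pos: [0.6259, 0.0231, 0.1711]
eef_rot: [-1.571, -0.0, -0.226]
force: [2.6, 0.1, 0.9]
grip_width: 0.0155
```

Emit:
{"api": "step_arm", "payload": {"targets": [[0.1,0.6,0,0,0,0],[0,0,0,0,0,0]]}}

```text
time_s: 11.02
ee_pos: [0.626, 0.023, 0.1705]
eef_rot: [-1.571, -0.0, -0.226]
force: [1.3, -0.5, 0.8]
grip_width: 0.016
```

Emit:
{"api": "step_arm", "payload": {"targets": [[0.1,0.6,0,0,0,0],[0,0,0,0,0,0]]}}

```text
time_s: 11.28
ee_pos: [0.6261, 0.023, 0.1699]
eef_rot: [-1.571, -0.0, -0.226]
force: [1.3, -1.2, 2.2]
grip_width: 0.0157
```

```bash
python3 snap.py 6;python3 - <<'E'
import cv2
a=cv2.imread("pics/wrist_6.png")[0:260,260:390]; cv2.imwrite("pics/wz6.png",cv2.resize(a,None,fx=4.5,fy=2.25*1,interpolation=cv2.INTER_CUBIC))
E
```

```text
11.275 [0.62605524 0.0230427  0.16991955] [-1.57082903e+00 -1.14438527e-04 -2.26334116e-01] [ 1.26970362 -1.24724685  2.22815999]
```

View pics/wz6.png

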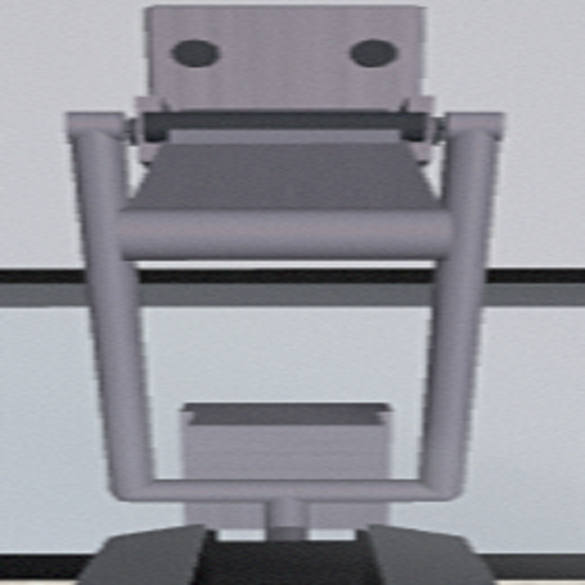

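View pics/scenez_6.png

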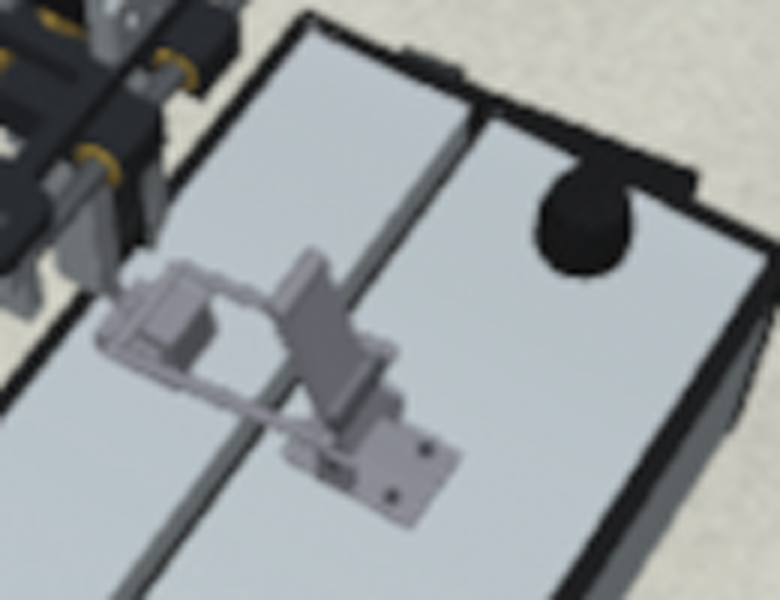

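```bash
cat > st.py <<'E'
from phi import *
from station import get_obs
o=get_obs();T=tocase(o["ee_pos"])[[0,2]]*1000
q,b=fromrol(T+[-2,13],(-.4,-.1));print("T",T.round(2),"q",q.round(3),"bar",b.round(2),"F",(RC.T@o["force"]).round(2),o["time_s"])
E
python3 st.py; python3 - <<'E'
from phi import *
from station import get_obs,camera
W=lambda x,y:(x/4.5+260-.4,y/2.25-.3)
o=get_obs();c=wristcam(camera("wrist"),o)
print("phi",hit(c,W(285,233)))
for z in (144,147): print(z,tocase(onz(c,W(285,491),z/1000))*1000)
for z in (128,141): print("block far",z,tocase(onz(c,W(330,528),z/1000))*1000)
for z in (151,157,163): print("keeper -x",z,tocase(onz(c,W(285,425),z/1000))[0]*1000)
E
```

```text
T [ 63.8  169.95] q [-0.382 -0.25 ] bar [ 51.89 144.2 ] F [1.93 0.25 1.26] 11.425
phi [np.float64(-0.3642423476046321)]
144 [ 5.28204653e+01 -1.78909918e-02  1.44000000e+02]
147 [ 5.19979153e+01 -1.49918805e-02  1.47000000e+02]
block far 128 [ 68.20783236   6.42040293 128.        ]
block far 141 [ 63.9958903    6.05305483 141.        ]
keeper -x 151 33.8483036135385
keeper -x 157 32.720380166902935
keeper -x 163 31.59245672026737
```

Emit:
{"api": "step_arm", "payload": {"targets": [[0.2,0.5,0,0,0,0],[0,0,0,0,0,0]]}}

```text
time_s: 11.72
ee_pos: [0.6262, 0.023, 0.1694]
eef_rot: [-1.571, 0.0, -0.226]
force: [1.4, 1.1, 1.0]
grip_width: 0.0156
```

Emit:
{"api": "step_arm", "payload": {"targets": [[0.2,0.5,0,0,0,0],[0,0,0,0,0,0]]}}

```text
time_s: 11.98
ee_pos: [0.6263, 0.023, 0.1688]
eef_rot: [-1.571, 0.0, -0.226]
force: [0.5, -0.3, 0.9]
grip_width: 0.0158
```

Emit:
{"api": "step_arm", "payload": {"targets": [[0.2,0.5,0,0,0,0],[0,0,0,0,0,0]]}}

```text
time_s: 12.22
ee_pos: [0.6265, 0.023, 0.1683]
eef_rot: [-1.571, 0.0, -0.226]
force: [-0.2, -0.6, -0.7]
grip_width: 0.016
```

Emit:
{"api": "step_arm", "payload": {"targets": [[0.2,0.5,0,0,0,0],[0,0,0,0,0,0]]}}

```text
time_s: 12.48
ee_pos: [0.6267, 0.0229, 0.1678]
eef_rot: [-1.571, 0.0, -0.226]
force: [-0.5, -0.1, -0.0]
grip_width: 0.0156
```

```bash
python3 st.py
```

```text
T [ 64.45 167.82] q [-0.398 -0.272] bar [ 51.69 142.29] F [-0.46 -0.17 -0.  ] 12.475
```

Emit:
{"api": "step_arm", "payload": {"targets": [[0.2,0.5,0,0,0,0],[0,0,0,0,0,0]]}}

```text
time_s: 12.72
ee_pos: [0.6269, 0.0228, 0.1673]
eef_rot: [-1.571, 0.0, -0.226]
force: [-1.5, 0.4, 0.1]
grip_width: 0.0157
```

Emit:
{"api": "step_arm", "payload": {"targets": [[0.2,0.5,0,0,0,0],[0,0,0,0,0,0]]}}

```text
time_s: 12.98
ee_pos: [0.6271, 0.0228, 0.1668]
eef_rot: [-1.571, 0.0, -0.226]
force: [-2.0, 0.7, 0.6]
grip_width: 0.0161
```

Emit:
{"api": "step_arm", "payload": {"targets": [[0.2,0.5,0,0,0,0],[0,0,0,0,0,0]]}}

```text
time_s: 13.22
ee_pos: [0.6273, 0.0227, 0.1663]
eef_rot: [-1.571, 0.0, -0.226]
force: [-1.3, 0.5, -0.4]
grip_width: 0.0155
```

Emit:
{"api": "step_arm", "payload": {"targets": [[0.2,0.5,0,0,0,0],[0,0,0,0,0,0]]}}

```text
time_s: 13.48
ee_pos: [0.6275, 0.0227, 0.1659]
eef_rot: [-1.571, 0.0, -0.226]
force: [-1.4, -0.2, -1.0]
grip_width: 0.0156
```

```bash
python3 st.py
```

```text
T [ 65.31 165.88] q [-0.431 -0.292] bar [ 51.8  140.57] F [-1.34 -0.56 -0.98] 13.475
```

Emit:
{"api": "step_arm", "payload": {"targets": [[0.1,0.5,0,0,0,0],[0,0,0,0,0,0]]}}

```text
time_s: 13.72
ee_pos: [0.6277, 0.0227, 0.1654]
eef_rot: [-1.571, -0.0, -0.226]
force: [-1.5, 0.6, 0.7]
grip_width: 0.016
```

Emit:
{"api": "step_arm", "payload": {"targets": [[0.1,0.5,0,0,0,0],[0,0,0,0,0,0]]}}

```text
time_s: 13.98
ee_pos: [0.6279, 0.0226, 0.1652]
eef_rot: [-1.571, -0.0, -0.226]
force: [-1.3, 0.4, 1.9]
grip_width: 0.0162
```

Emit:
{"api": "step_arm", "payload": {"targets": [[0.1,0.5,0,0,0,0],[0,0,0,0,0,0]]}}

```text
time_s: 14.22
ee_pos: [0.6281, 0.0226, 0.165]
eef_rot: [-1.571, -0.001, -0.226]
force: [-2.3, 0.3, 4.0]
grip_width: 0.016
```

```bash
python3 st.py
```

```text
T [ 65.87 165.  ] q [-0.457 -0.3  ] bar [ 52.04 139.79] F [-2.33 -0.2   3.98] 14.225
```

```bash
python3 - <<'E'
from phi import *
b0=np.array([52.0,139.8]); g=(-.46,-.3); r0=None
for x in np.arange(52,38,-1.):
    q,r=frombar(np.array([x,139.8+(52-x)*.045]),g); g=q
    print(x,q.round(3),r.round(2),"" if r0 is None else (r-r0).round(2)); r0=r
E
```

```text
52.0 [-0.455 -0.3  ] [ 63.83 178.01] 
51.0 [-0.4   -0.302] [ 62.88 178.04] [-0.95  0.03]
50.0 [-0.345 -0.302] [ 61.91 178.08] [-0.97  0.04]
49.0 [-0.29  -0.302] [ 60.91 178.12] [-1.    0.04]
48.0 [-0.234 -0.302] [ 59.89 178.17] [-1.02  0.05]
47.0 [-0.176 -0.301] [ 58.84 178.23] [-1.05  0.06]
46.0 [-0.117 -0.299] [ 57.77 178.3 ] [-1.08  0.07]
45.0 [-0.057 -0.296] [ 56.66 178.38] [-1.11  0.08]
44.0 [ 0.006 -0.292] [ 55.52 178.47] [-1.14  0.09]
43.0 [ 0.071 -0.287] [ 54.34 178.57] [-1.18  0.1 ]
42.0 [ 0.139 -0.282] [ 53.11 178.68] [-1.22  0.11]
41.0 [ 0.211 -0.274] [ 51.84 178.8 ] [-1.27  0.12]
40.0 [ 0.287 -0.266] [ 50.51 178.93] [-1.33  0.14]
39.0 [ 0.37  -0.256] [ 49.11 179.09] [-1.4   0.15]
```

Emit:
{"api": "step_arm", "payload": {"targets": [[0,-0.5,0,0,0,0],[-0.8,0,0,0,0,0],[-0.8,-0.1,0,0,0,0],[0,0,0,0,0,0]]}}

```text
time_s: 14.72
ee_pos: [0.6267, 0.0229, 0.1652]
eef_rot: [-1.571, -0.001, -0.226]
force: [4.8, -1.2, 2.6]
grip_width: 0.0158
```

Emit:
{"api": "step_arm", "payload": {"targets": [[-0.8,0,0,0,0,0],[-0.8,-0.1,0,0,0,0],[0,0,0,0,0,0]]}}

```text
time_s: 15.1
ee_pos: [0.6249, 0.0233, 0.1653]
eef_rot: [-1.571, -0.001, -0.226]
force: [4.6, -1.7, 2.9]
grip_width: 0.016
```

```bash
python3 st.py
```

```text
T [ 62.63 165.34] q [-0.276 -0.3  ] bar [ 48.8  140.12] F [ 4.89 -0.61  2.95] 15.1
```

Emit:
{"api": "step_arm", "payload": {"targets": [[-0.8,-0.2,0,0,0,0],[-0.8,-0.1,0,0,0,0],[0,0,0,0,0,0]]}}

```text
time_s: 15.48
ee_pos: [0.6231, 0.0237, 0.1654]
eef_rot: [-1.571, 0.0, -0.226]
force: [3.5, -2.1, 2.0]
grip_width: 0.0157
```

Emit:
{"api": "step_arm", "payload": {"targets": [[-0.8,-0.1,0,0,0,0],[-0.8,-0.1,0,0,0,0],[0,0,0,0,0,0]]}}

```text
time_s: 15.85
ee_pos: [0.6214, 0.0241, 0.1655]
eef_rot: [-1.571, 0.0, -0.226]
force: [3.7, -1.0, 1.0]
grip_width: 0.0159
```

```bash
python3 st.py; python3 snap.py 7;python3 - <<'E'
import cv2
a=cv2.imread("pics/wrist_7.png")[0:260,260:390]; cv2.imwrite("pics/wz7.png",cv2.resize(a,None,fx=4.5,fy=2.25*1,interpolation=cv2.INTER_CUBIC))
E
```

```text
T [ 59.07 165.54] q [-0.081 -0.295] bar [ 45.44 140.26] F [ 3.79 -0.13  1.02] 15.85
15.85 [0.62144355 0.02409317 0.16553592] [-1.57087708e+00  4.27247452e-04 -2.26306451e-01] [ 3.66198032 -0.97467522  1.01849569]
```

View pics/wz7.png

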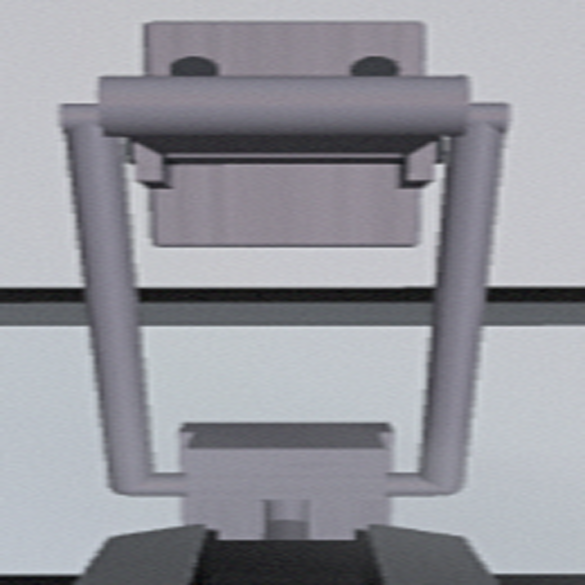

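Emit:
{"api": "step_arm", "payload": {"targets": [[-0.8,-0.1,0,0,0,0],[-0.8,-0.1,0,0,0,0],[0,0,0,0,0,0]]}}

```text
time_s: 16.38
ee_pos: [0.62, 0.0244, 0.1658]
eef_rot: [-1.571, 0.0, -0.226]
force: [3.6, -1.3, -0.0]
grip_width: 0.0162
```

Emit:
{"api": "step_arm", "payload": {"targets": [[-0.6,-0.1,0,0,0,0],[-0.6,0,0,0,0,0],[0,0,0,0,0,0]]}}

```text
time_s: 16.75
ee_pos: [0.6188, 0.0247, 0.1659]
eef_rot: [-1.571, 0.0, -0.226]
force: [3.7, -0.3, -1.2]
grip_width: 0.0158
```

Emit:
{"api": "step_arm", "payload": {"targets": [[-0.5,-0.1,0,0,0,0],[0,0,0,0,0,0]]}}

```text
time_s: 17.0
ee_pos: [0.6184, 0.0248, 0.166]
eef_rot: [-1.571, 0.0, -0.226]
force: [3.7, -1.5, -0.5]
grip_width: 0.0159
```

Emit:
{"api": "step_arm", "payload": {"targets": [[-0.5,-0.1,0,0,0,0],[0,0,0,0,0,0]]}}

```text
time_s: 17.25
ee_pos: [0.6179, 0.0249, 0.1661]
eef_rot: [-1.571, 0.0, -0.226]
force: [3.2, -0.6, -0.2]
grip_width: 0.0161
```

```bash
python3 st.py
```

```text
T [ 55.4  166.14] q [ 0.119 -0.278] bar [ 42.42 140.67] F [ 3.25  0.14 -0.16] 17.25
```

Emit:
{"api": "step_arm", "payload": {"targets": [[-0.5,0,0,0,0,0],[0,0,0,0,0,0]]}}

```text
time_s: 17.5
ee_pos: [0.6174, 0.025, 0.1662]
eef_rot: [-1.571, 0.0, -0.226]
force: [4.1, -0.4, 0.3]
grip_width: 0.0153
```

Emit:
{"api": "step_arm", "payload": {"targets": [[-0.5,0,0,0,0,0],[0,0,0,0,0,0]]}}

```text
time_s: 17.75
ee_pos: [0.6169, 0.0251, 0.1662]
eef_rot: [-1.571, 0.0, -0.226]
force: [4.0, -1.3, 0.1]
grip_width: 0.0158
```

Emit:
{"api": "step_arm", "payload": {"targets": [[-0.5,0,0,0,0,0],[0,0,0,0,0,0]]}}

```text
time_s: 18.0
ee_pos: [0.6165, 0.0252, 0.1662]
eef_rot: [-1.571, -0.0, -0.226]
force: [3.7, -0.8, 0.1]
grip_width: 0.0156
```

```bash
python3 st.py
```

```text
T [ 53.95 166.19] q [ 0.201 -0.271] bar [ 41.23 140.65] F [3.81 0.02 0.1 ] 18.0
```

Emit:
{"api": "step_arm", "payload": {"targets": [[-0.5,0,0,0,0,0],[0,0,0,0,0,0]]}}

```text
time_s: 18.25
ee_pos: [0.6161, 0.0253, 0.1663]
eef_rot: [-1.571, -0.001, -0.226]
force: [4.8, -1.4, -0.3]
grip_width: 0.0159
```

Emit:
{"api": "step_arm", "payload": {"targets": [[-0.5,0,0,0,0,0],[0,0,0,0,0,0]]}}

```text
time_s: 18.5
ee_pos: [0.6158, 0.0254, 0.1664]
eef_rot: [-1.571, -0.001, -0.226]
force: [5.2, -2.4, -0.1]
grip_width: 0.0159
```

```bash
python3 st.py; python3 snap.py 8;python3 - <<'E'
import cv2
a=cv2.imread("pics/wrist_8.png")[0:260,260:390]; cv2.imwrite("pics/wz8.png",cv2.resize(a,None,fx=4.5,fy=2.25*1,interpolation=cv2.INTER_CUBIC))
E
```

```text
T [ 53.27 166.35] q [ 0.239 -0.266] bar [ 40.75 140.76] F [ 5.61 -1.15 -0.06] 18.5
18.5 [0.61578844 0.02540178 0.16635405] [-1.57067759e+00 -1.03191915e-03 -2.26437785e-01] [ 5.20745821 -2.37655524 -0.06123661]
```

View pics/wz8.png

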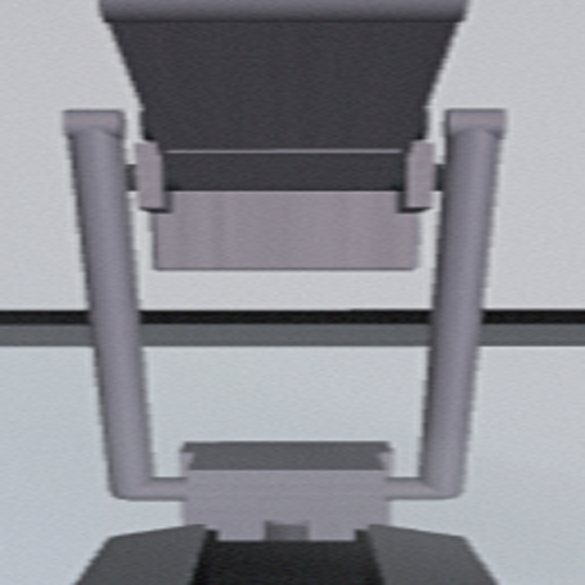

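View pics/scenez_8.png

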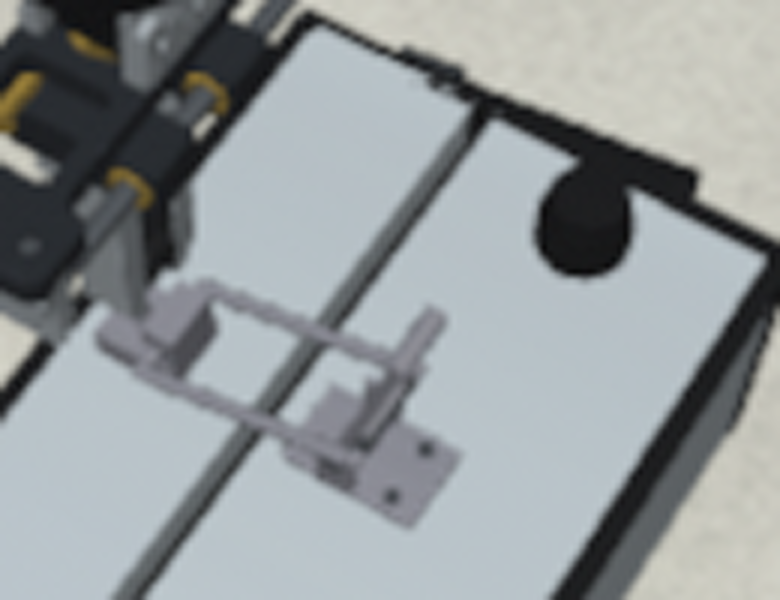

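Emit:
{"api": "step_arm", "payload": {"targets": [[-0.4,0,0,0,0,0],[0,0,0,0,0,0],[0,0,0,0,0,0]]}}

```text
time_s: 19.02
ee_pos: [0.6155, 0.0254, 0.1664]
eef_rot: [-1.571, -0.001, -0.226]
force: [7.2, -1.9, -0.1]
grip_width: 0.0159
```

```bash
python3 st.py
```

```text
T [ 53.02 166.43] q [ 0.253 -0.264] bar [ 40.58 140.82] F [ 7.4  -0.28 -0.13] 19.025
```

Emit:
{"api": "step_arm", "payload": {"targets": [[0.5,0,0,0,0,0],[0,0,0,0,0,0]]}}

```text
time_s: 19.27
ee_pos: [0.6156, 0.0254, 0.1663]
eef_rot: [-1.571, -0.0, -0.226]
force: [3.8, -1.0, 2.5]
grip_width: 0.0155
```

Emit:
{"api": "step_arm", "payload": {"targets": [[0,0,0,0,0,0],[0,0,0,0,0,0],[0,0,0,0,0,0],[0,0,0,0,0,0]], "gripper": -0.15}}

```text
time_s: 19.77
ee_pos: [0.6155, 0.0255, 0.1661]
eef_rot: [-1.571, 0.0, -0.226]
force: [-0.0, 0.6, 0.8]
grip_width: 0.0401
```

Emit:
{"api": "step_arm", "payload": {"targets": [[0,-8,0,0,0,0],[0,-15,0,0,0,0],[0,-20,0,0,0,0],[0,-25,0,0,0,0],[0,0,0,0,0,0]]}}

```text
time_s: 20.4
ee_pos: [0.6163, 0.0254, 0.2368]
eef_rot: [-1.57, -0.004, -0.226]
force: [-0.5, 0.4, 0.3]
grip_width: 0.0398
```

```bash
python3 st.py; python3 snap.py 9
```

```text
T [ 53.76 236.78] q [-0.969  0.436] bar [ 55.98 198.68] F [-0.6   0.31  0.3 ] 20.4
20.4 [0.61630464 0.02544388 0.23678279] [-1.56992334 -0.00421443 -0.22635773] [-0.51100362  0.43762823  0.29647086]kin.py:10: RuntimeWarning: The iteration is not making good progress, as measured by the 
 improvement from the last five Jacobian evaluations.
  s=fsolve(lambda q:fk(*q)[1]-r,g); return s,fk(*s)[0]
```

View pics/wrist_9.png

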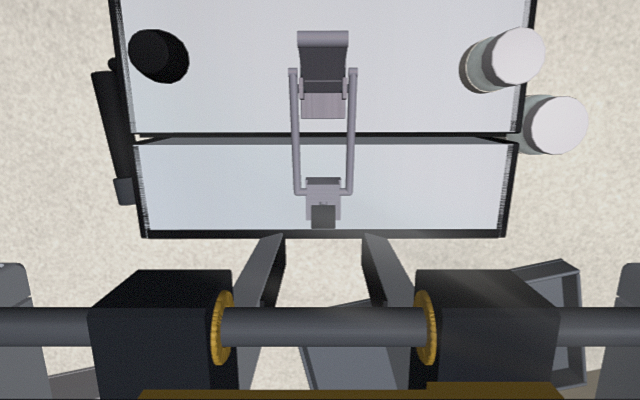

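View pics/scenez_9.png

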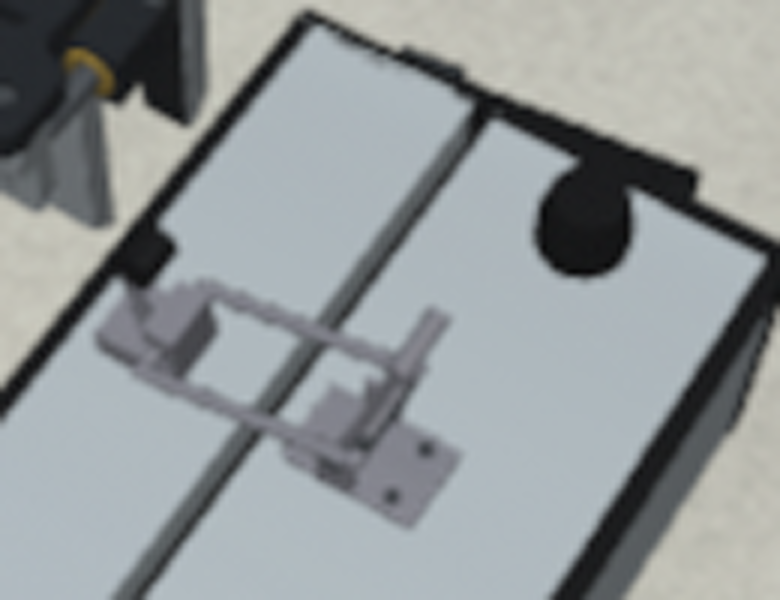

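Emit:
{"api": "step_arm", "payload": {"targets": [[-10,0,0,0,0,0],[-23,0,0,0,0,0],[-23,0,0,0,0,0],[-23,0,0,0,0,0],[0,8,0,0,0,0],[0,12,0,0,0,0],[0,12,0,0,0,0],[0,0,0,0,0,0]], "gripper": -1}}

```text
time_s: 21.55
ee_pos: [0.5383, 0.0431, 0.2005]
eef_rot: [-1.571, 0.003, -0.227]
force: [-0.4, -0.3, -0.5]
grip_width: 0.0002
```

```bash
python3 - <<'E'
import numpy as np
from h import *
from station import get_obs
o=get_obs();print(tocase(o["ee_pos"]),o["force"],o["grip_width"])
pr=None
for f in [.25,.35,.45,.55,.65,.75,.85,.95,1.05,1.15,1.25,1.35,1.45,1.55]:
    p=np.array([-35,148])+58*np.array([-np.sin(f),np.cos(f)])+2.5*np.array([np.cos(f),np.sin(f)])+[8,0]
    print(f,p.round(1),"" if pr is None else (p-pr).round(1)); pr=p
E
python3 snap.py 10
```

```text
[-2.61648438e-02  1.96939670e-04  2.00513949e-01] [-0.40146446 -0.3030119  -0.49349441] 0.00022843285721286757
0.25 [-38.9 204.8] 
0.35 [-44.5 203.3] [-5.6 -1.5]
0.45 [-50.  201.3] [-5.4 -2. ]
0.55 [-55.2 198.8] [-5.2 -2.6]
0.65 [-60.1 195.7] [-4.9 -3.1]
0.75 [-64.7 192.1] [-4.6 -3.5]
0.85 [-68.9 188.2] [-4.2 -4. ]
0.95 [-72.7 183.8] [-3.8 -4.4]
1.05 [-76.1 179. ] [-3.3 -4.7]
1.15 [-78.9 174. ] [-2.9 -5.1]
1.25 [-81.3 168.7] [-2.3 -5.3]
1.35 [-83.  163.1] [-1.8 -5.5]
1.45 [-84.3 157.5] [-1.2 -5.7]
1.55 [-84.9 151.7] [-0.7 -5.8]
21.55 [0.53834586 0.04306007 0.20051395] [-1.57141909  0.00258481 -0.22650783] [-0.40146446 -0.3030119  -0.49349441]
```

View pics/wrist_10.png

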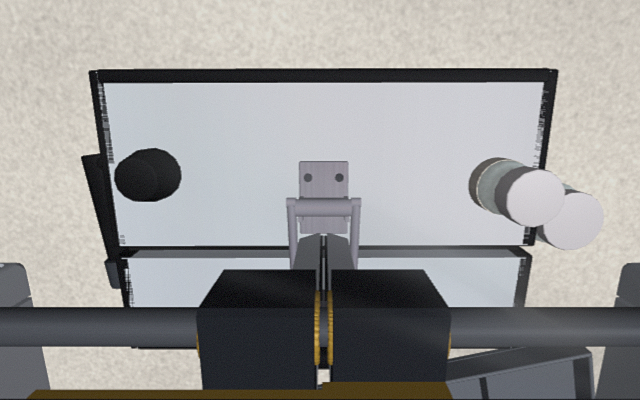

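View pics/scenez_10.png

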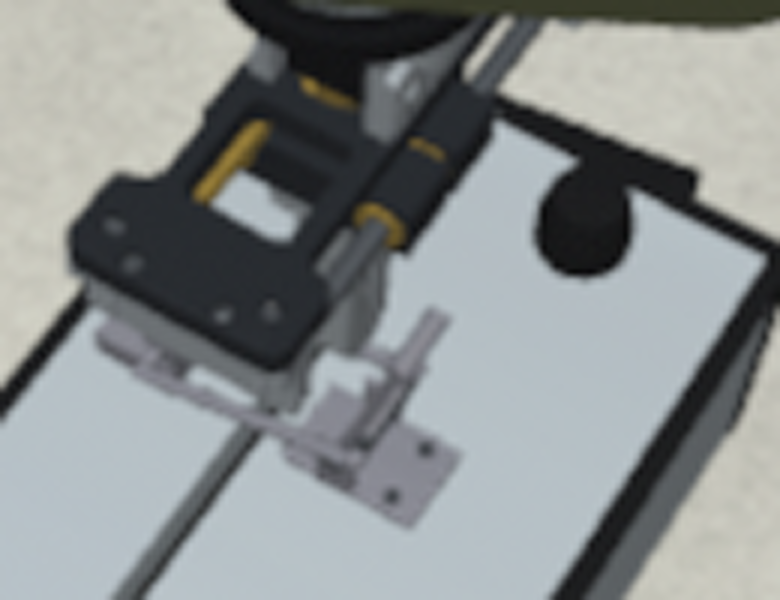

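Emit:
{"api": "step_arm", "payload": {"targets": [[-6.5,-1.2,0,0,0,0],[-5,-1.2,0,0,0,0],[-3,0,0,0,0,0],[-2,0,0,0,0,0],[-2,0,0,0,0,0]]}}

```text
time_s: 22.32
ee_pos: [0.5207, 0.0473, 0.2046]
eef_rot: [-1.571, -0.001, -0.226]
force: [4.5, -1.1, -1.1]
grip_width: 0.0004
```

Emit:
{"api": "step_arm", "payload": {"targets": [[-2.7,0.8,0,0,0,0],[-2.7,0.8,0,0,0,0]]}}

```text
time_s: 22.58
ee_pos: [0.5155, 0.0485, 0.203]
eef_rot: [-1.571, -0.001, -0.226]
force: [5.8, -1.0, -1.3]
grip_width: 0.0003
```

Emit:
{"api": "step_arm", "payload": {"targets": [[-2.6,1.3,0,0,0,0],[-2.6,1.3,0,0,0,0]]}}

```text
time_s: 22.82
ee_pos: [0.5106, 0.0496, 0.2005]
eef_rot: [-1.571, -0.001, -0.226]
force: [7.4, -1.3, -0.5]
grip_width: 0.0003
```

```bash
python3 -c "
from h import *
from station import get_obs
o=get_obs();print(tocase(o['ee_pos']),RC.T@o['force'])"; python3 snap.py 11
```

```text
[-0.05472009  0.00034572  0.20052717] [ 7.48072244  0.37853654 -0.51519938]
22.825 [0.51055141 0.04960932 0.20052717] [-1.57067626e+00 -1.40224661e-03 -2.26480707e-01] [ 7.37505274 -1.30885258 -0.51519938]
```

View pics/scenez_11.png

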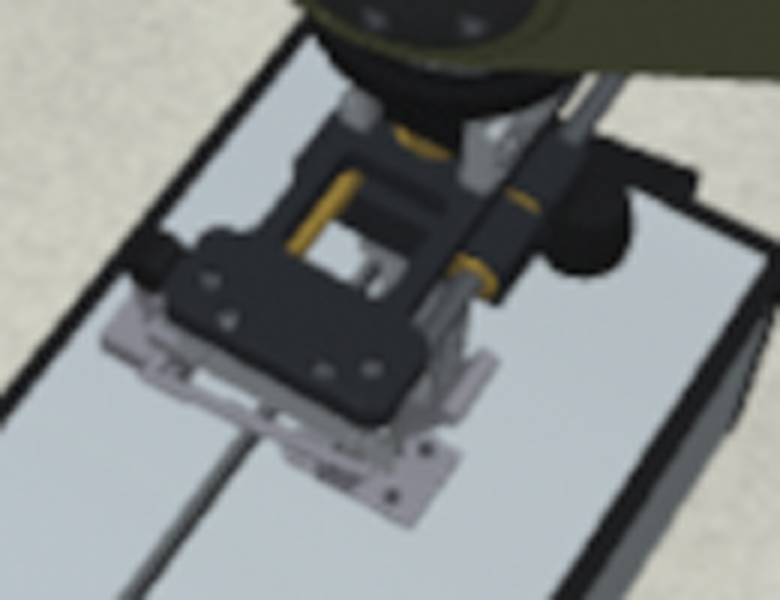

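Emit:
{"api": "step_arm", "payload": {"targets": [[-2.6,1.8,0,0,0,0],[-2.5,1.8,0,0,0,0]]}}

```text
time_s: 23.22
ee_pos: [0.5057, 0.0507, 0.1972]
eef_rot: [-1.571, -0.002, -0.226]
force: [5.6, -1.8, 1.8]
grip_width: 0.0007
```

Emit:
{"api": "step_arm", "payload": {"targets": [[-2.3,1.9,0,0,0,0],[-2.3,1.9,0,0,0,0]]}}

```text
time_s: 23.48
ee_pos: [0.5012, 0.0518, 0.1936]
eef_rot: [-1.571, -0.002, -0.226]
force: [4.9, -0.8, 3.1]
grip_width: 0.0003
```

Emit:
{"api": "step_arm", "payload": {"targets": [[-2.1,2,0,0,0,0],[-2.1,2,0,0,0,0]]}}

```text
time_s: 23.72
ee_pos: [0.4967, 0.0528, 0.1892]
eef_rot: [-1.571, -0.001, -0.226]
force: [4.3, -0.4, 3.4]
grip_width: 0.0006
```

Emit:
{"api": "step_arm", "payload": {"targets": [[-1.9,2.2,0,0,0,0],[-1.9,2.2,0,0,0,0]]}}

```text
time_s: 23.98
ee_pos: [0.4928, 0.0537, 0.1844]
eef_rot: [-1.571, 0.0, -0.226]
force: [2.5, -0.6, 3.4]
grip_width: 0.0005
```

```bash
python3 -c "
from h import *
from station import get_obs
o=get_obs();print(tocase(o['ee_pos']),RC.T@o['force'])"; python3 snap.py 12
```

```text
[-0.07298757  0.00038868  0.18437368] [ 2.56865228 -0.03518859  3.40041364]
23.975 [0.49275891 0.05374813 0.18437368] [-1.57081128e+00  2.54290530e-04 -2.26354120e-01] [ 2.49532565 -0.61037913  3.40041364]
```

View pics/scenez_12.png

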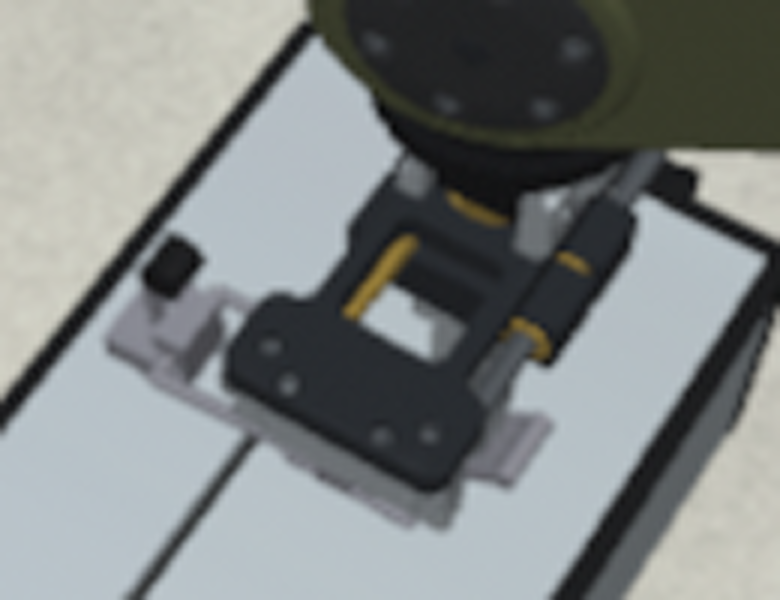

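View pics/wrist_12.png

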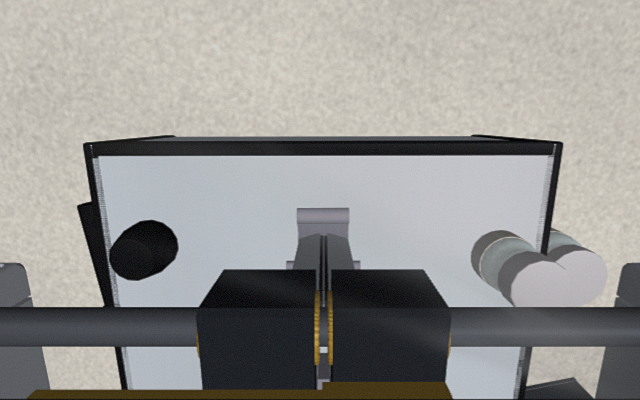

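Emit:
{"api": "step_arm", "payload": {"targets": [[-1.6,2.4,0,0,0,0],[-1.6,2.4,0,0,0,0]]}}

```text
time_s: 24.38
ee_pos: [0.4897, 0.0544, 0.1795]
eef_rot: [-1.571, 0.0, -0.226]
force: [1.0, -0.7, 2.9]
grip_width: 0.0002
```

Emit:
{"api": "step_arm", "payload": {"targets": [[-1.4,2.5,0,0,0,0],[-1.4,2.5,0,0,0,0]]}}

```text
time_s: 24.62
ee_pos: [0.4869, 0.0551, 0.1744]
eef_rot: [-1.571, 0.001, -0.226]
force: [1.2, -0.2, 2.1]
grip_width: 0.0003
```

Emit:
{"api": "step_arm", "payload": {"targets": [[-1.1,2.6,0,0,0,0],[-1.1,2.6,0,0,0,0]]}}

```text
time_s: 24.88
ee_pos: [0.4847, 0.0556, 0.1692]
eef_rot: [-1.571, 0.001, -0.226]
force: [-0.5, 0.0, 0.5]
grip_width: 0.0004
```

Emit:
{"api": "step_arm", "payload": {"targets": [[-0.9,2.7,0,0,0,0],[-0.9,2.7,0,0,0,0]]}}

```text
time_s: 25.12
ee_pos: [0.4831, 0.0559, 0.1638]
eef_rot: [-1.571, 0.0, -0.226]
force: [-0.2, 1.0, 0.0]
grip_width: 0.0005
```

Emit:
{"api": "step_arm", "payload": {"targets": [[-0.6,2.7,0,0,0,0],[-0.6,2.5,0,0,0,0],[0,0,0,0,0,0]]}}

```text
time_s: 25.5
ee_pos: [0.482, 0.0562, 0.1588]
eef_rot: [-1.571, 0.0, -0.226]
force: [0.1, -0.2, -0.2]
grip_width: 0.0002
```

```bash
python3 -c "
from h import *
from station import get_obs
o=get_obs();print(tocase(o['ee_pos']),RC.T@o['force'])"; python3 snap.py 13
```

```text
[-0.08403371  0.00035613  0.15876114] [ 0.12221611 -0.19096942 -0.16788725]
25.5 [0.48198686 0.0561938  0.15876114] [-1.57086923e+00  2.92122580e-04 -2.26403128e-01] [ 0.07627289 -0.21351474 -0.16788725]
```

View pics/scenez_13.png

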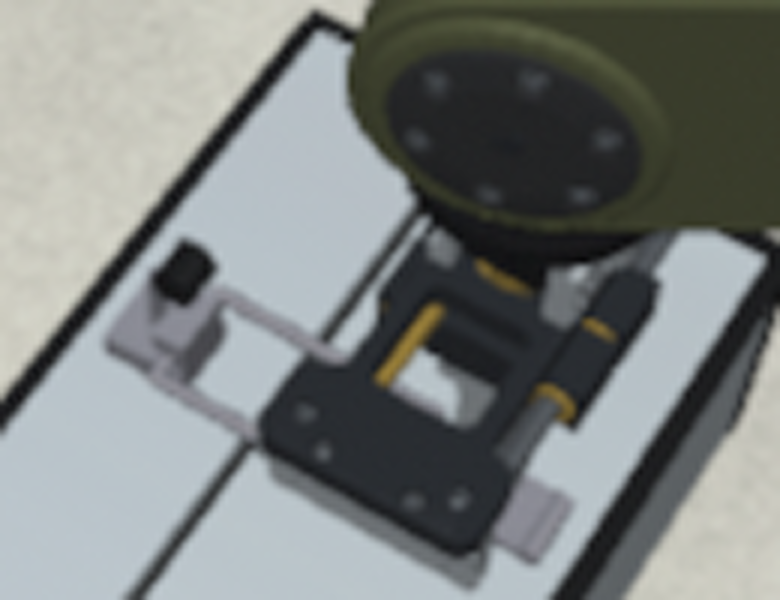

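View pics/wrist_13.png

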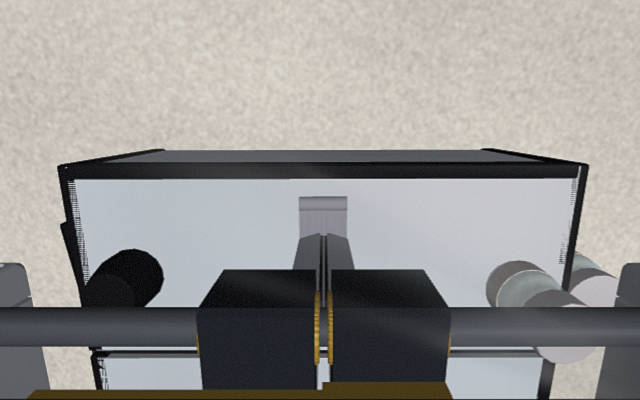

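Emit:
{"api": "step_arm", "payload": {"targets": [[0,-15,0,0,0,0],[0,-30,0,0,0,0],[0,-40,0,0,0,0],[-20,-40,0,0,0,0],[-40,-30,0,0,0,0],[-40,0,0,0,0,0],[0,0,0,0,0,0]]}}

```text
time_s: 26.52
ee_pos: [0.3834, 0.079, 0.3158]
eef_rot: [-1.57, -0.003, -0.225]
force: [0.2, 0.2, -0.7]
grip_width: 0.0006
```

```bash
python3 snap.py 14
```

```text
26.525 [0.38336249 0.07901528 0.31583521] [-1.56964564 -0.00320541 -0.22533907] [ 0.19487432  0.1610927  -0.68146938]
```

View pics/scenez_14.png

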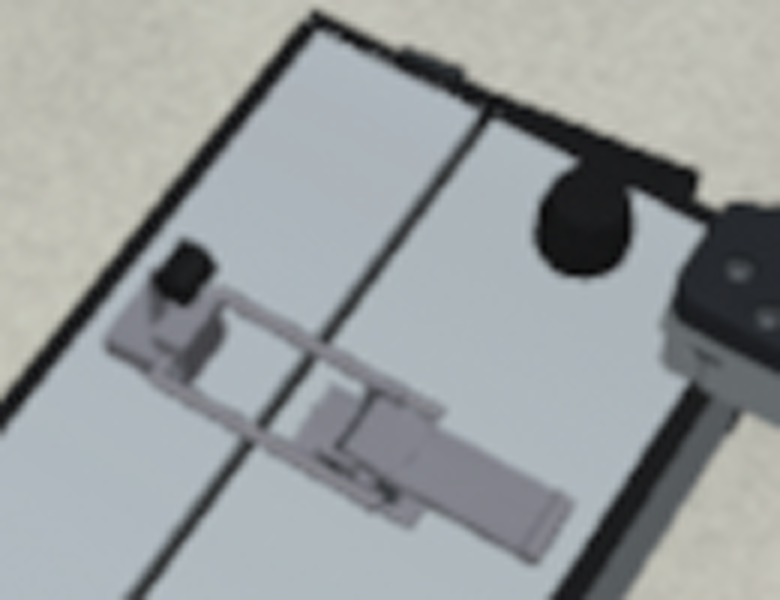

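View pics/wrist_14.png

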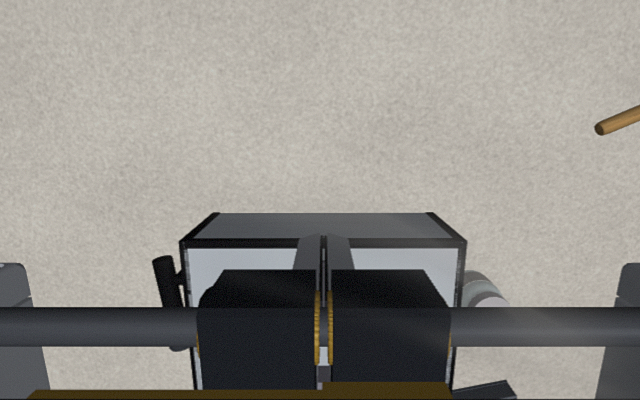

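```bash
python3 - <<'E'
from h import *
from station import camera,get_obs
cs=camera("scene")
sz=lambda x,y:(x/6+270-.42,y/6+120-.42)
print("bead",ony(cs,sz(557,528),0.))
for a in (1.4,1.5,1.571):
    X=RC@np.array([-.035-.072*np.sin(a),0,.148+.072*np.cos(a)])+O; p=proj(cs,X)[0]; print(a,(p-[270-.42,120-.42])*6)
for y in (-.12,-.05,.1):
  for x in (-.004,0,.002,.006): 
    p=proj(cs,RC@np.array([x,y,.13])+O)[0]; print(y,x,((p-[270,120])*6).round(1),end=' ')
  print()
E
```

```text
bead [-0.10857788  0.          0.14961356]
1.4 [553.21380369 509.65531183]
1.5 [553.38691377 520.72020224]
1.571 [552.34995887 527.88521604]
-0.12 -0.004 [462.  164.9] -0.12 0 [452.7 160.1] -0.12 0.002 [448.  157.7] -0.12 0.006 [438.6 152.8] 
-0.05 -0.004 [362.1 301.9] -0.05 0 [352.5 296.8] -0.05 0.002 [347.8 294.2] -0.05 0.006 [338.2 289.1] 
0.1 -0.004 [124.1 628.2] 0.1 0 [114.2 622.3] 0.1 0.002 [109.2 619.3] 0.1 0.006 [ 99.2 613.4]
```

Measured in the scene view, the lever bead lies where the flat position (1.57 rad) predicts. The seam has closed to a thin line, the bar sits behind the post, and the robot is clear. I'm handing the job in.

```bash
python3 -c "
from station import job
print(job.hand_in())"
```

```text
the job is handed in; nothing more can be done
None
```

The case is latched. I gripped the loop by its roller and felt for the keeper's block at about 4 N. Then I drew the bar under the lip against the post, let go, and pushed the lever over with the closed fingers until it snapped shut by itself.

**Forces:** The highest readings at the wrist were about 7.4 N pulling the bar to the post, much of it the lever's own friction, and about 7.5 N pushing the lever. I only read the force at the end of each move, so any brief peaks in between went unseen.

**Last checks:**
- **Lever:** in the scene picture its end bead lies within about 5 pixels (6x zoom) of the position predicted for 1.571 rad, and the matching axis fits flat exactly.
- **Lid:** the seam has narrowed to a thin line. I judged this by eye and did not measure the lid angle.
- **Bar:** it shows behind the post, under the lip. This is also by eye.
- **Bystanders:** none was touched. The loupe looks unmoved; the vial, jar and torch were partly out of view in the last pictures.
- **Robot:** the wrist force was near zero, with the arm drawn clear of the case.

One disagreement along the way: my first estimate of the roller's place in the grip was about 2 mm off against the lever angle seen by the wrist camera. I corrected it before the descent. The job took about 27 s of the 64 s allowed.

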